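# Pull-test a bottle closure on the dispensary's spring gauge

### The arm

A 6-joint arm with a two-finger parallel gripper is mounted at the origin on the work surface. World frame = base frame: x ahead of the robot, y to its left, z up, the work surface at z = 0. Lengths are in mm, angles in degrees, forces in N, time in s.
With the tool pointing down it reaches from about 350 to 850 mm from the base axis. Payload 8.1 kg.
Tool frame: the origin (TCP) lies midway between the tips of the shut fingers; the grasp point (between the pads) lies hold_point_z behind it (hold_point_z is the distance from the TCP to the grasp point, in mm); z points along the fingers, x is the direction in which the jaws open and shut, and the axes are right-handed (so a half turn about z gives the same grasp; the last joint's range is limited). The gripper opens to 85 mm and grips with 20 to 120 N. Pads are 22 mm wide; open, the fingers measure 114 mm over their backs; the gripper's body (76 mm by 85 mm) begins 54 mm behind the grasp point. The pads swing forward as they close: fully open they stand 13 mm farther back than shut.
Start: joints at [-73.648, 7.471, 85.268, -0, 87.261, -4.893], TCP at [217.437, -559.22, 231.292] pointing down, gripper open.
Joint ranges: [-169.43, 169.43], [-51.17, 129.36], [1.28, 143.12], [-76.62, 256.62], [0, 156.53], [-152.29, 152.29]. Speed limits (degrees/s): [136.94, 136.94, 159.86, 180, 180, 180].

### API

Orientations are given as [roll, pitch, yaw] about the fixed x, y, z axes, in that order (R = Rz(yaw) Ry(pitch) Rx(roll)).
In Python, from bench import * gives the robot as it stands.
- The arm moves only by the shell command python3 -m pendant 'ROWS' [OPENING] [FORCE]. ROWS is JSON, a list that holds one entry, the list of rows, each a list of 4 numbers: the shift along the tool's x, y, z normalised to -1 to 1, where 1 is 0.02 m, then the turn about the tool's z normalised to -1 to 1, where 1 is 0.08 rad. A call has exactly 10 rows; each row shifts and turns the pose as measured when the row begins, along the tool's axes as they then stand; what a row does not reach is not made up. A row lasts 1/12 s, in which the tool goes at most 41.7 mm and 7.16 degrees, less where a joint would pass 70% of its speed; a pose out of reach is approached as far as the arm can. A call with a number of a shift or a turn outside -1 to 1 is refused whole. A call with a gripper value outside its range is refused whole. OPENING is the gripper's target within -1 to 1 (fully open at 1, half-way at 0, shut at -1), set as the call begins (- or left out, the last holds). The fingers move at their own pace and stop on an object; FORCE is the grip in N (left out, the last holds). Time passes only in rows, so rows that do not move let the fingers close, or fill a call up. It gives the time, the measured TCP pose, the force and the opening at its end, in the units of the state.
- sense(): the state, without advancing time (a new reading comes with each control period).
- snapshot(name): name is "side" or "top" or "wrist"; returns the picture (384x512x3 uint8, red, green, blue); there is no depth.
- calibration(name): a dict with "mtx" (3x3 intrinsics, pixels), "D" ([k1, k2, p1, p2, k3] as OpenCV has them; the pictures are not rectified), "world_to_cam" (4x4, takes a point from world to camera coordinates); the wrist camera has in their place "hand_eye" (4x4, takes a point from camera to tool coordinates, whose origin is the TCP and whose axes are the tool frame's). Camera axes: x right, y down, z forward; pixel columns grow to the right and rows downward; lengths in mm; the calibration is good to about 2 mm. A picture is of the moment at which its call begins: read the wrist's pose just before it. calibration takes no time and is no camera call.
- hand_in(): hands the job in, once; it reports no verdict.
The state is a dict: "time": time; "joint_pos": joint angles; "qd": joint speeds; "joint_efforts": joint torques, N m; "tool_pos": TCP position; "tcp_rot": TCP orientation; "ft_force": force on the tool from outside, world axes, zero at the start; "wrist_torque": the same for the moment, N m; "finger_gap": finger opening in mm.
Only numpy, scipy, OpenCV 4.12 (cv2) and the standard library are available. Lean on these libraries where they do the work, as an engineer would, in place of code of your own. Each camera call takes 0.05 s, during which the arm holds its last target.

### The job

Pull-test the closure of the small square bottle that lies on the table: hang its neck in the fork of the pull gauge with the cap on the gauge's side, draw the bottle straight back until the gauge's pointer stands on the broad mark, and hold it there for two seconds without straining it past the mark. Then ease it back to zero without letting the spring snap home, lift the bottle out, and lay it on its side on the narrow sloped rest for the leak check, cap end downhill, close to the lip. Leave the other things on the table where they are.

Things in the scene. Friction and masses are not known exactly. Their poses are not given: they have to be found in the camera images.
- bottle: Square white plastic bottle lying on a flat side, 40 to 85 g. Origin: centre of the underside of its body; x runs along the bottle to the cap, z up. Body x -26 to 26 mm, 30 x 30 mm in section (grip it across y); then a round neck, 12 mm across, x 26 to 40; then a round cap, 26 mm across, x 40 to 56. Axis of neck and cap at z = 15 mm.
- bottle_mid (a point): Middle of the bottle's square body (15 mm above its underside).
- bottle_cap (a point): Middle of the bottle's cap, 48 mm from the middle of the body along the bottle's x.
- gauge: Bench pull gauge, fixed; place and yaw vary. Origin: on the table under the fork's home place. Base plate x -32 to 165 mm, 84 wide, 12 thick; grey housing x 50 to 160 mm, 70 wide, top at 95 mm, with a white scale and the pointer on top. The fork in front is pulled out along the gauge's -x. Thin marks at 0, 10, 20, 40 mm, a broad mark (6 mm) at 30 mm.
- fork: The gauge's steel fork; slides out along the gauge's -x, up to 68 mm; a weak spring (1 N) draws it home. Axes as the gauge's; origin on the table under its upright plate: 5 mm thick (x -2.5 to 2.5), 37 wide, slot 17 mm wide and open on top, slot floor at z = 60 mm, prong tops at 98. A 12 mm rod at z = 42 runs back to the housing. The neck fits the slot, the cap does not.
- fork_slot (a point): Middle of the floor of the fork's slot (60 mm above the table); moves with the fork.
- pointer (a joint): The gauge's reading in m: 0 at rest, 0.030 on the broad mark, 0.045 at the end stop. The fork first moves through 4 to 18 mm of free play (differs each time, hidden in the housing), then takes the pointer along one to one. The pointer's spring needs 2 N to start and 250 N/m more, 9.5 N on the broad mark; the fork's weak spring adds about 1.5 N.
- cradle: Sloped shelf of the fixed rest, bare aluminium; place and yaw vary. Origin: on its top face, 82 mm above the table. x points downhill along the shelf (a fall of 0.30 rad, 17 degrees), z square to it. The shelf runs from x -32 to 64 mm, 22 mm wide, narrower than the bottle; at the low end a lip (x 60 to 64 mm) stands 9 mm high. The bottle's origin belongs near this origin, its x along this x.
- carton: Bystander: orange medicine carton, 55 x 105 x 32 mm. Origin: centre of its underside.
- syrup: Bystander: small brown glass bottle, standing, 42 mm across, 105 mm tall. Origin: centre of its underside.
- mouthwash: Bystander: green bottle, standing, 52 mm across, 125 mm tall. Origin: centre of its underside.
- jar: Bystander: white round jar, standing, 56 mm across, 60 mm tall. Origin: centre of its underside.
- tube: Bystander: flat white ointment tube lying down, 103 x 30 x 14 mm. Origin: centre of its underside.
- blister: Bystander: silvery blister strip, 95 x 38 x 6 mm. Origin: centre of its underside.
- smallpack: Bystander: small plain cardboard pack, 70 x 35 x 20 mm. Origin: centre of its underside.
Mind the look-alikes: they are no part of the job. What is shaped like the bottle but blue or pink is not meant.

How it is judged (in metres and radians):
On the way, in this order (a step that is already met when the one before it is completed fails the run):
1. the bottle, pulling the fork by its cap, holds the pointer on the broad mark (27 to 33 mm) for one second (value of joint pointer between 0.0265 and 0.0335 m and contact force between bottle and fork above 5 N), for 1 s.
2. the pointer is back at zero (below 3 mm) (value of joint pointer below 0.003 m), for 0.1 s.
At the end, for the whole second after the job is handed in: The bottle lies at rest on the sloped shelf, cap end downhill: the middle of its body within 14 mm uphill and 10 mm downhill of the shelf's origin point (cap up to 18 mm from the lip), within 8 mm of the shelf's middle line, lying flat on it and in line within 0.15 rad; the pointer is at zero (x of bottle_mid in the frame of cradle between -0.014 and 0.01 m and y of bottle_mid in the frame of cradle between -0.008 and 0.008 m and z of bottle_mid in the frame of cradle between 0.011 and 0.0195 m and x of bottle_cap in the frame of cradle above 0.035 m and angle between the x axis of bottle and the x axis of cradle, either way round below 0.15 rad and contact force between bottle and cradle above 0.1 N and linear speed of bottle below 0.02 m/s and value of joint pointer below 0.003 m); the robot touches nothing.
It fails at once if the pointer is pulled past 37 mm (closure strained) (value of joint pointer above 0.037 m).
It fails at once if the pointer snaps back faster than 0.2 m/s (velocity of joint pointer below -0.2 m/s).
It fails at once if a bystander is moved by more than 30 mm (distance of any of carton, syrup, mouthwash, jar, tube, blister, smallpack from where it was at the start of the episode above 0.03 m).
It also fails if it takes over 51 s, if anything falls off the work surface, if the arm or the gripper's body presses on something with over 40 N, if the wrist force passes 120 N, or if a joint passes its speed limit or range.

## Working session

There is one attempt and no reset: what is moved stays moved. The work goes in short steps, Python scripts to look and compute and a shell command to move; the robot and the scene stay as the last step left them, time stands still between calls to the robot, and variables do not carry over. Pictures are saved under pics/ and viewed, and the job is handed in when it is done.

```bash
ls; mkdir -p pics; python3 - <<'E'
from bench import *
import cv2
s=sense();print(s)
for n in("side","top","wrist"):
    p=snapshot(n);cv2.imwrite(f"pics/{n}0.png",p[:,:,::-1]);c=calibration(n);print(n,c)
E
```

```text
pics
{'time': 0.0, 'joint_pos': array([-7.36465667e+01,  7.51693428e+00,  8.53289121e+01, -5.02182511e-04,
        8.72608040e+01, -4.89117980e+00]), 'qd': array([ 0.07273659, -0.05309294,  0.02364954,  0.01585961,  0.04165229,
        0.043366  ]), 'joint_efforts': array([-1.96780047e-04, -5.69405937e+01, -5.00553882e+01, -2.97279694e-04,
        1.47760031e-02,  2.85449701e-06]), 'tool_pos': array([ 217.29261732, -558.68691463,  230.22890546]), 'tcp_rot': array([-1.79991406e+02,  1.06304765e-01, -6.87553544e+01]), 'ft_force': array([0.06430453, 0.47420812, 1.07854682]), 'wrist_torque': array([ 0.03842053,  0.00205742, -0.00134815]), 'finger_gap': 85.16810195881865}
side {'mtx': array([[394.06373321,   0.        , 260.37958199],
       [  0.        , 394.06373321, 190.23072573],
       [  0.        ,   0.        ,   1.        ]]), 'D': array([0.04675543, 0.        , 0.        , 0.        , 0.        ]), 'world_to_cam': array([[-8.73767177e-01, -4.86342963e-01,  1.20129226e-03,
         4.97334406e+02],
       [-3.41070995e-01,  6.11005979e-01, -7.14382440e-01,
         2.37114227e+0
[... 681 characters left out ...]
78687e+03],
       [ 0.00000000e+00,  0.00000000e+00,  0.00000000e+00,
         1.00000000e+00]])}
wrist {'mtx': array([[318.97029101,   0.        , 258.60973774],
       [  0.        , 318.97029101, 196.01706105],
       [  0.        ,   0.        ,   1.        ]]), 'D': array([-0.08450754,  0.        ,  0.        ,  0.        ,  0.        ]), 'hand_eye': array([[ 9.99999992e-01, -1.22339772e-04, -7.12736664e-06,
        -1.14568985e+00],
       [ 1.18875455e-04,  9.54265800e-01,  2.98959476e-01,
        -7.74581627e+01],
       [-2.97732317e-05, -2.98959474e-01,  9.54265808e-01,
        -1.42214707e+02],
       [ 0.00000000e+00,  0.00000000e+00,  0.00000000e+00,
         1.00000000e+00]])}
```

View pics/side0.png

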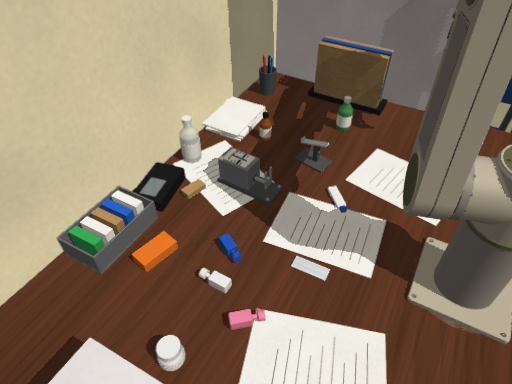

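View pics/top0.png

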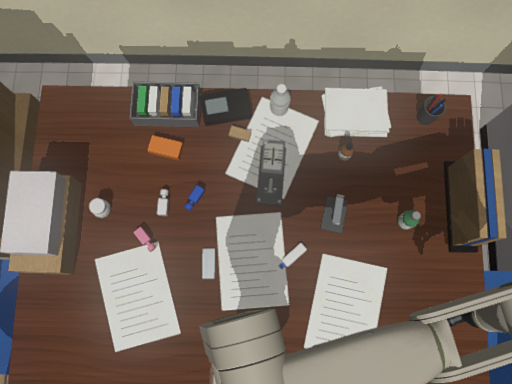

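View pics/wrist0.png

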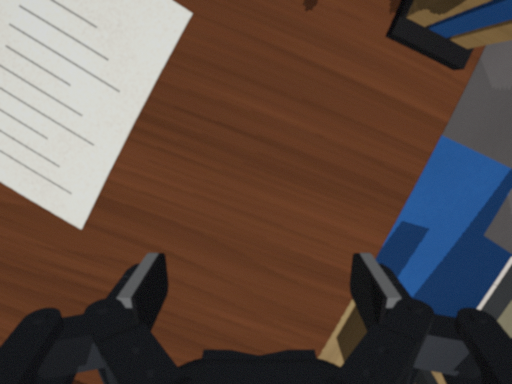

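The top view shows the white bottle at about (163,203) with its cap up-image. The gauge is at (271,170) with its fork towards the bottom, and the sloped rest is at (336,210). I'll zoom in on each.

```bash
cat > h.py <<'E'
import numpy as np, cv2
from bench import *
from scipy.spatial.transform import Rotation as R
def cam(n,s=None):
    c=calibration(n)
    if n!="wrist": return c["mtx"],c["D"],np.array(c["world_to_cam"])
    s=s or sense();T=np.eye(4);T[:3,:3]=R.from_euler("xyz",s["tcp_rot"],degrees=True).as_matrix();T[:3,3]=s["tool_pos"]
    return c["mtx"],c["D"],np.linalg.inv(T@c["hand_eye"])
def ray(C,uv):
    K,D,W=C
    p=cv2.undistortPoints(np.array([[uv]],float),K,D)[0,0]
    d=W[:3,:3].T@np.array([p[0],p[1],1]);o=-W[:3,:3].T@W[:3,3];return o,d/np.linalg.norm(d)
def onz(C,uv,z):
    o,d=ray(C,uv);return o+d*(z-o[2])/d[2]
def proj(C,P):
    K,D,W=C
    return cv2.projectPoints(np.atleast_2d(np.array(P,float)),cv2.Rodrigues(W[:3,:3])[0],W[:3,3],K,np.array(D))[0][:,0]
def two(C1,u1,C2,u2):
    o1,d1=ray(C1,u1);o2,d2=ray(C2,u2)
    t=np.linalg.lstsq(np.c_[d1,-d2],o2-o1,rcond=None)[0]
    a=o1+t[0]*d1;b=o2+t[1]*d2;return (a+b)/2,np.linalg.norm(a-b)
E
python3 - <<'E'
import cv2,numpy as np
t=cv2.imread("pics/top0.png");s=cv2.imread("pics/side0.png")
def crop(im,x,y,w,h,k):return cv2.resize(im[y:y+h,x:x+w],None,fx=k,fy=k,interpolation=cv2.INTER_CUBIC)
cv2.imwrite("pics/c1.png",np.vstack([crop(t,140,175,100,75,4),crop(s,180,220,100,75,4)]))
cv2.imwrite("pics/c2.png",np.hstack([crop(t,240,125,64,90,6),crop(t,310,175,60,90,6)]))
cv2.imwrite("pics/c3.png",crop(s,205,125,140,90,5))
E
```

```text
(no output)
```

View pics/c1.png

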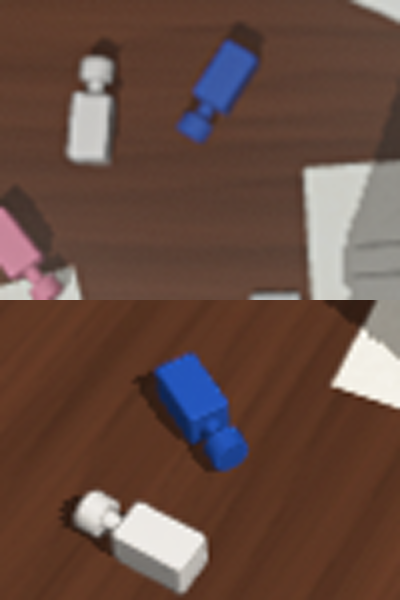

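View pics/c2.png

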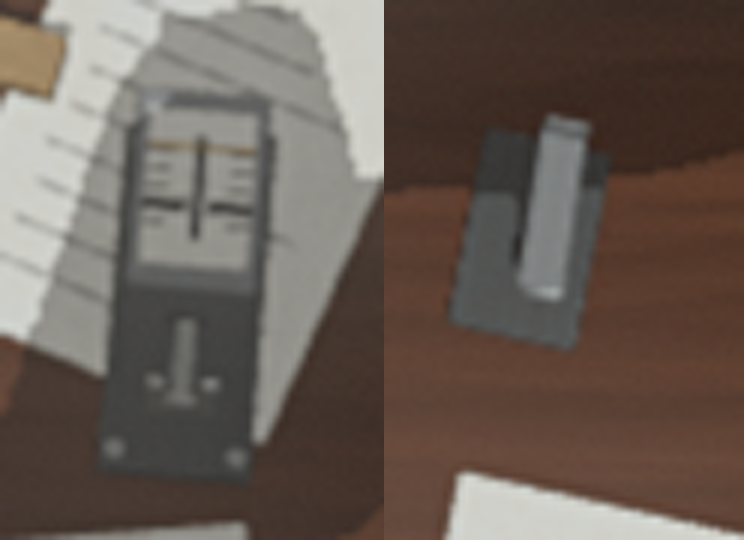

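View pics/c3.png

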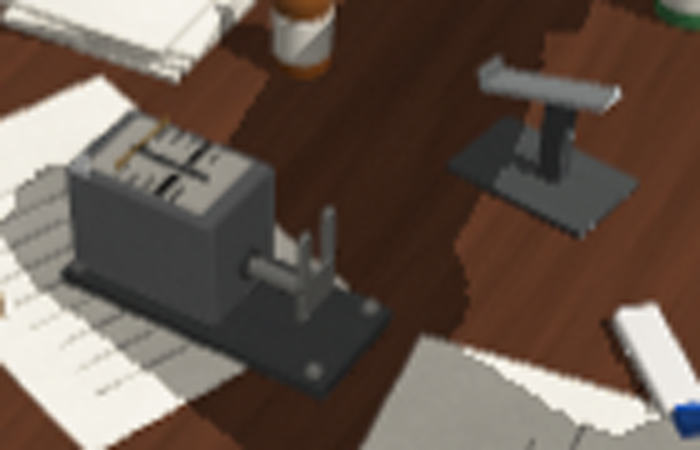

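```bash
python3 - <<'E'
from h import *
import bench;print([d for d in dir(bench) if not d.startswith('_')]); print(getattr(bench,'hold_point_z',None))
Ct,Cs=cam("top"),cam("side")
def blob(n,seed,thr=150):
    im=cv2.imread(f"pics/{n}0.png");hsv=cv2.cvtColor(im,cv2.COLOR_BGR2HSV)
    m=((hsv[...,1]<60)&(hsv[...,2]>thr)).astype(np.uint8)
    l=cv2.connectedComponents(m)[1];k=l[seed[1],seed[0]];assert k>0
    return (l==k)
for n,s,C in(("top",(163,207),Ct),("side",(220,283),Cs)):
    m=blob(n,s,120);ys,xs=np.nonzero(m);print(n,m.sum(),xs.min(),xs.max(),ys.min(),ys.max())
m=blob("top",(163,207),120)
ys,xs=np.nonzero(m);
P=np.array([onz(Ct,(x,y),20)[:2] for x,y in zip(xs,ys)]);c=P.mean(0);u=np.linalg.svd(P-c)[2][0];u*=np.sign(u[0])
q=(P-c)@u;print("bottle mask axis",c,np.degrees(np.arctan2(u[1],u[0])),q.min(),q.max())
# row wise: manual corners of top face from crops (4x): top view
top=lambda x,y:(140+(x+.5)/4-.5,175+(y+.5)/4-.5)
for nm,p in dict(bl=(69,158),br=(110,158),tl=(75,96),tr=(113,96)).items(): print(nm,onz(Ct,top(*p),30))
sd=lambda x,y:(180+(x+.5)/4-.5,220+(y-300+.5)/4-.5)
for nm,p in dict(capL=(137,505),bot=(115,541),right=(207,545),low=(182,570)).items(): print("side",nm,onz(Cs,sd(*p),30))
# two-view: cap centre
print(two(Ct,top(96,68),Cs,sd(97,513)))
E
```

```text
['PlanningError', 'calibration', 'hand_in', 'hold_point_z', 'sense', 'snapshot']
18.700000000000003
top 234 157 167 189 215
side 397 199 231 268 292
bottle mask axis [536.97349097 293.96409484] -1.8978061126287744 -39.711015103071354 46.71309318656155
bl [498.51565602 306.75789906  30.        ]
br [499.27583062 273.87642801  30.        ]
tl [549.1245123  305.13219773  30.        ]
tr [549.81129916 274.45872414  30.        ]
side capL [545.77393678 280.02509597  30.        ]
side bot [542.9747066  308.03140859  30.        ]
side right [492.43189305 283.22875268  30.        ]
side low [496.32861979 305.18027062  30.        ]
(array([572.71806484, 291.07534026,  17.46879543]), np.float64(5.204085011768573))
```

```bash
python3 - <<'E'
from h import *
Ct,Cs=cam("top"),cam("side")
g=lambda x,y:(240+(x+.5)/6-.5,125+(y+.5)/6-.5)
c=lambda x,y:(310+(x-384+.5)/6-.5,175+(y+.5)/6-.5)
s=lambda x,y:(205+(x+.5)/5-.5,125+(y+.5)/5-.5)
for n,p,z in(("baseL",(98,470),12),("baseR",(247,483),12),("prL",(153,382),98),("prR",(208,384),98),("hTL",(138,95),95),("hTR",(268,98),95),("hBL",(112,285),95),("hBR",(262,290),95)):
    print(n,onz(Ct,g(*p),z))
for n,p,z in(("sbase front R",(388,315),12),("sbase front L",(322,395),12),("prL",(305,235),98),("prR",(328,210),98)): print(n,onz(Cs,s(*p),z))
print("prL2",two(Ct,g(153,382),Cs,s(305,235)),"prR2",two(Ct,g(208,384),Cs,s(328,210)))
for n,p,z in(("lipL",(546,116),72.3),("lipR",(590,122),72.3),("upL",(520,290),91.5),("upR",(564,298),91.5),("bTL",(488,130),8),("bTR",(610,155),8),("bBL",(450,320),8),("bBR",(574,348),8)): print(n,onz(Ct,c(*p),z))
for n,p,z in(("S lipfar",(482,68),72.3),("S uphill near",(610,105),91.5),("S up far",(620,92),91.5)): print(n,onz(Cs,s(*p),z))
E
```

```text
baseL [545.61277988  -8.76466121  12.        ]
baseR [540.24536715 -89.32842043  12.        ]
prL [575.45538354 -36.40007952  98.        ]
prR [575.03168656 -64.66720055  98.        ]
hTL [730.75661894 -25.71678983  95.        ]
hTR [730.66803165 -94.12558296  95.        ]
hBL [627.21999962 -14.24195416  95.        ]
hBR [626.2902273 -92.0368052  95.       ]
sbase front R [539.70093023 -86.12488762  12.        ]
sbase front L [543.04730274  -5.77415838  12.        ]
prL [574.90249359 -41.2473062   98.        ]
prR [573.64110659 -67.29308245  98.        ]
prL2 (array([573.47170089, -36.60886533, 102.60337765]), np.float64(1.9085714292703873)) prR2 (array([573.50695207, -64.87421415, 100.2863189 ]), np.float64(2.0448263356489793))
lipL [ 568.10872588 -261.1582186    72.3       ]
lipR [ 565.41532559 -284.18136281   72.3       ]
upL [ 472.93831041 -243.7216489    91.5       ]
upR [ 469.29117285 -266.15755051   91.5       ]
bTL [ 573.66238958 -239.889111      8.        ]
bTR [ 561.24829758 -306.27461393    8.        ]
bBL [ 468.99862527 -218.70502647    8.        ]
bBR [ 455.24378944 -285.27118322    8.        ]
S lipfar [ 565.52689778 -269.09572407   72.3       ]
S uphill near [ 469.27407934 -249.28316087   91.5       ]
S up far [ 468.83367504 -264.76231198   91.5       ]
```

```bash
cat >> h.py <<'E'
def to(x=None,y=None,z=None,yaw=None):
    s=sense();p=s["tool_pos"];M=R.from_euler("xyz",s["tcp_rot"],degrees=True).as_matrix()
    t=np.array([p[i] if v is None else v for i,v in enumerate((x,y,z))],float)
    d=M.T@(t-p)/20
    tw=0 if yaw is None else -((yaw-s["tcp_rot"][2]+180)%360-180)/np.degrees(.08)
    print("t",s["time"],"pos",p.round(1),"rot",s["tcp_rot"].round(2),"gap",round(s["finger_gap"],1),"F",s["ft_force"].round(1))
    print("units total:",d.round(2),"turn",round(tw,2))
E
python3 -m pendant '[[[-1,-0.85,0,1],[-1,-0.75,0,1],[-1,-0.62,0,1],[-1,-0.52,0,1],[-1,-0.42,0,1],[-1,-0.32,0,0],[-1,-0.32,0,0],[-1,-0.32,0,0],[-1,-0.32,0,0],[-1,-0.32,0,0]]]' 1
python3 -c "
from h import *
to(510,290,200,-92)"
```

```text
time: 0.98
tool_pos: [294.3, -340.6, 225.6]
tcp_rot: [179.7, 0.4, -93.2]
ft_force: [0.5, 0.7, 0.1]
finger_gap: 85.6
t 0.9833 pos [ 294.3 -340.6  225.6] rot [179.73   0.44 -93.2 ] gap 85.6 F [0.5 0.7 0.1]
units total: [-32.07  -9.01   1.48] turn -0.26
```

```bash
for i in 1 2; do python3 -m pendant '[[[-1,-0.3,0,0],[-1,-0.3,0,0],[-1,-0.3,0,0],[-1,-0.3,0,0],[-1,-0.3,0,0],[-1,-0.3,0,0],[-1,-0.3,0,0],[-1,-0.3,0,0],[-1,-0.3,0,0],[-1,-0.3,0,0]]]' | head -2; done
python3 -c "
from h import *
to(510,290,200,-92)"
```

```text
time: 1.82
tool_pos: [366.1, -133.0, 224.8]
time: 2.65
tool_pos: [437.9, 74.6, 224.5]
t 2.65 pos [437.9  74.6 224.5] rot [179.54   0.55 -93.26] gap 85.7 F [ 1.3 -0.3  0.2]
units total: [-10.95  -3.     1.31] turn -0.28
```

```bash
python3 -m pendant '[[[-1,-0.28,0.1,0],[-1,-0.28,0.1,0],[-1,-0.28,0.1,0],[-1,-0.28,0.1,0],[-1,-0.28,0.1,0],[-1,-0.28,0.1,0],[-1,-0.28,0.1,0],[-1,-0.28,0.1,-0.1],[-1,-0.28,0.1,-0.2],[-0.4,0,0,0]]]' 0.4 | head -3
python3 - <<'E'
from h import *
to(523,290,60,-92)
p=snapshot("wrist");cv2.imwrite("pics/w1.png",p[:,:,::-1])
E
```

```text
time: 3.48
tool_pos: [498.8, 271.4, 203.7]
tcp_rot: [179.3, 0.5, -91.7]
t 3.4833 pos [498.8 271.4 203.7] rot [179.34   0.49 -91.71] gap 59.8 F [ 0.5  0.  -0.6]
units total: [-0.9  -1.26  7.18] turn 0.06
```

View pics/w1.png

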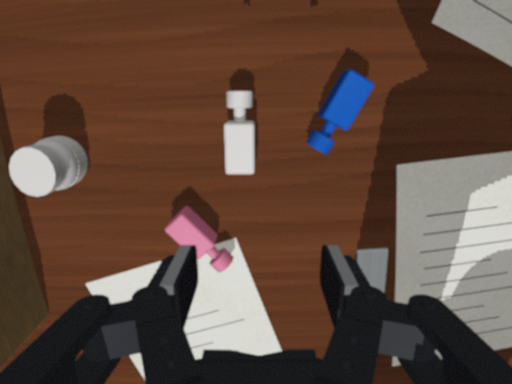

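The wrist view shows the white bottle upright at (240,147) with its cap at (239,99). The pink and blue look-alikes are clear of it.

```bash
python3 - <<'E'
from h import *
s=sense();C=cam("wrist",s)
im=cv2.imread("pics/w1.png");hsv=cv2.cvtColor(im,cv2.COLOR_BGR2HSV)
m=((hsv[...,1]<70)&(hsv[...,2]>130)).astype(np.uint8);l=cv2.connectedComponents(m)[1];m=l==l[147,240]
for y in range(88,180,4):
    xs=np.nonzero(m[y])[0]
    if len(xs): print(y,xs.min(),xs.max(),onz(C,(xs.min()-.5,y),30)[:2].round(1),onz(C,(xs.max()+.5,y),30)[:2].round(1))
ys=np.nonzero(m)[0];print(ys.min(),ys.max())
E
```

```text
92 227 250 [578.7 302.8] [577.9 280.1]
96 227 251 [575. 303.] [574.2 279.3]
100 227 250 [571.3 303.3] [570.6 280.3]
104 227 250 [567.6 303.5] [566.9 280.5]
108 231 245 [563.7 299.8] [563.3 285.4]
112 234 244 [559.9 297.1] [559.5 286.5]
116 234 243 [556.1 297.3] [555.8 287.7]
120 236 243 [552.2 295.6] [552.  287.8]
124 224 253 [548.8 307.5] [547.9 278.3]
128 223 253 [545.  308.7] [544.  278.4]
132 224 253 [541.1 307.9] [540.1 278.5]
136 224 253 [537.2 308.2] [536.2 278.7]
140 224 253 [533.2 308.4] [532.3 278.8]
144 224 254 [529.3 308.7] [528.3 278. ]
148 224 254 [525.3 308.9] [524.3 278.1]
152 224 254 [521.3 309.2] [520.3 278.2]
156 224 254 [517.2 309.4] [516.3 278.4]
160 225 254 [513.1 308.7] [512.2 278.5]
164 225 254 [509.  308.9] [508.1 278.6]
168 225 254 [504.9 309.2] [504.  278.8]
172 225 254 [500.7 309.4] [499.9 278.9]
91 174
```

```bash
python3 -m pendant '[[[-0.55,-0.65,0.9,0],[-0.55,-0.6,0.9,0],[0,0,0.9,0],[0,0,0.9,0],[0,0,0.9,0],[0,0,0.9,0],[0,0,0.9,0],[0,0,0.9,0],[0,0,0,0],[0,0,0,0]]]' 
python3 - <<'E'
from h import *
to(523.5,293,3,-91.5)
p=snapshot("wrist");cv2.imwrite("pics/w2.png",p[:,:,::-1])
E
```

```text
time: 4.37
tool_pos: [522.4, 288.4, 56.5]
tcp_rot: [179.3, 0.3, -92.0]
ft_force: [0.8, 0.2, 0.4]
finger_gap: 60.0
t 4.3667 pos [522.4 288.4  56.5] rot [179.35   0.3  -91.98] gap 60.0 F [0.8 0.2 0.4]
units total: [-0.22 -0.08  2.67] turn -0.11
```

View pics/w2.png

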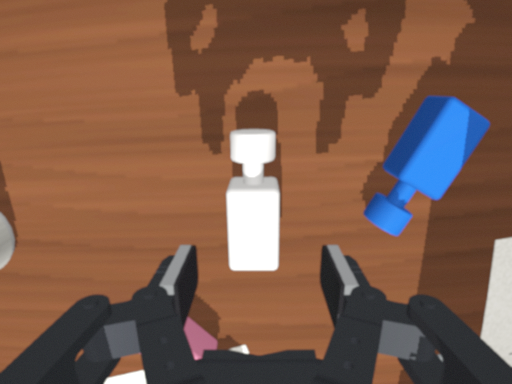

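```bash
python3 - <<'E'
from h import *
s=sense();C=cam("wrist",s)
for u in((229,182),(279,182),(229,268),(279,268),(253,131)): print(onz(C,u,30).round(1))
E
python3 -m pendant '[[[-0.1,-0.05,0.6,0],[-0.1,0,0.6,0],[0,0,0.6,0],[0,0,0.5,0],[0,0,0.25,0],[0,0,0,0],[0,0,0,0],[0,0,0,0],[0,0,0,0],[0,0,0,0]]]'
python3 -c "
from h import *
to(523.5,293,3,-91.5)"
```

```text
[554.6 304.9  30. ]
[553.7 277.6  30. ]
[501.2 308.4  30. ]
[500.2 278.4  30. ]
[581.6 290.7  30. ]
time: 5.25
tool_pos: [525.6, 293.8, 4.8]
tcp_rot: [179.6, 0.4, -92.0]
ft_force: [-0.3, -0.2, -0.5]
finger_gap: 59.7
t 5.25 pos [525.6 293.8   4.8] rot [179.64   0.43 -92.  ] gap 59.7 F [-0.3 -0.2 -0.5]
units total: [0.04 0.1  0.09] turn -0.11
```

```bash
python3 -m pendant '[[[0,0,0,0],[0,0,0,0],[0,0,0,0],[0,0,0,0],[0,0,0,0],[0,0,0,0],[0,0,0,0],[0,0,0,0],[0,0,0,0],[0,0,0,0]]]' -1 70
python3 -c "
from h import *
to(560,-50,150,-93.8)"
```

```text
time: 6.08
tool_pos: [526.8, 294.2, 6.7]
tcp_rot: [179.8, 0.5, -92.0]
ft_force: [0.1, 0.1, -0.2]
finger_gap: 28.9
t 6.0833 pos [526.8 294.2   6.7] rot [179.79   0.5  -92.  ] gap 28.9 F [ 0.1  0.1 -0.2]
units total: [17.08 -2.24 -7.32] turn 0.39
```

```bash
python3 -m pendant '[[[0,0,-0.8,0],[0,0,-1,0],[0,0,-1,0],[0.6,0,-1,0],[1,0,-1,0],[1,0,-0.7,0],[1,0,-0.3,0],[1,0,0,0],[1,0,0,0],[1,0,0,0]]]' | head -3
python3 -m pendant '[[[1,0,0,0],[1,0,0,0],[1,0,0,0],[1,0,0,0],[1,0,0,0.1],[1,0,0,0.1],[1,0,0,0.1],[1,0,0,0.1],[0.7,0,0,0],[0.3,0,0,0]]]' | head -3
python3 - <<'E'
from h import *
to(541.5,-48,125,-93.8)
for n in("wrist","side","top"):
    p=snapshot(n);cv2.imwrite(f"pics/{n}3.png",p[:,:,::-1])
E
```

```text
time: 6.92
tool_pos: [521.0, 159.4, 126.2]
tcp_rot: [179.7, 0.4, -91.7]
time: 7.75
tool_pos: [512.7, -31.6, 125.6]
tcp_rot: [179.8, 0.4, -93.7]
t 7.75 pos [512.7 -31.6 125.6] rot [179.83   0.4  -93.66] gap 28.8 F [-0.3 -0.1 -0.3]
units total: [ 0.73 -1.49  0.02] turn 0.03
```

View pics/wrist3.png

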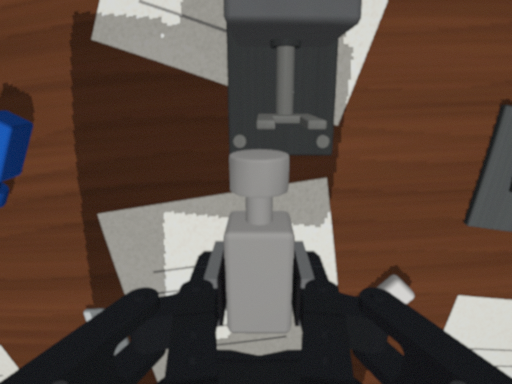

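View pics/side3.png

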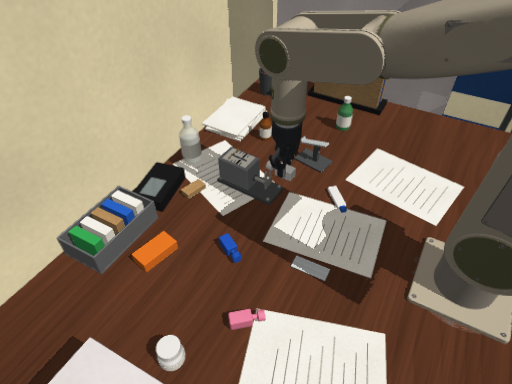

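The wrist view shows the bottle held straight with its cap at (259,172). The fork's prongs ahead of it are at (265,122) and (316,124). I'll zoom in to measure.

```bash
python3 - <<'E'
import cv2
t=cv2.imread("pics/wrist3.png")
cv2.imwrite("pics/c4.png",cv2.resize(t[0:190,190:390],None,fx=4,fy=3.1,interpolation=cv2.INTER_CUBIC))
t=cv2.imread("pics/side3.png")
cv2.imwrite("pics/c5.png",cv2.resize(t[130:210,210:340],None,fx=6,fy=6,interpolation=cv2.INTER_CUBIC))
E
```

```text
(no output)
```

View pics/c4.png

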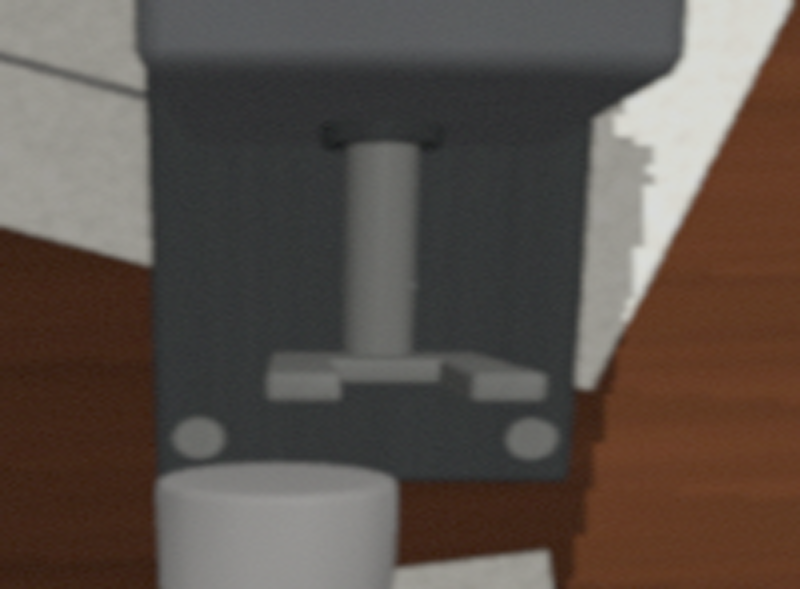

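View pics/c5.png

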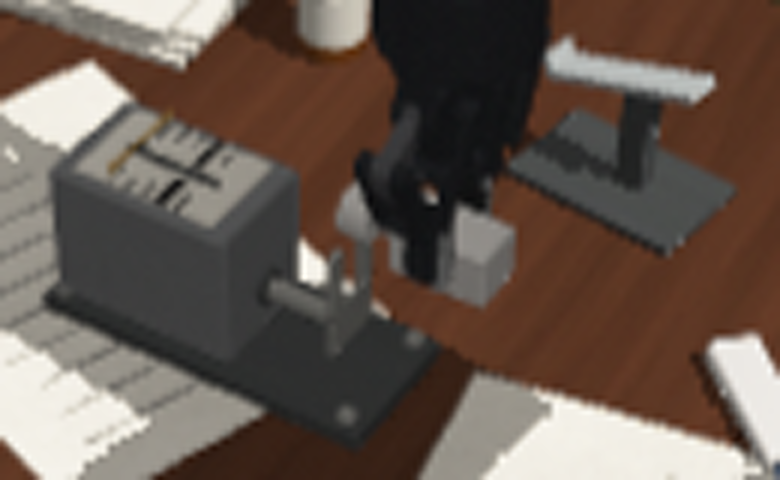

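```bash
python3 - <<'E'
from h import *
s=sense();C=cam("wrist",s);print(s["tool_pos"])
g=lambda x,y:(190+(x+.5)/4-.5,(y+.5)/3.1-.5)
f=[onz(C,g(*p),98) for p in((267,386),(341,386),(472,386),(546,386))]
print(np.array(f).round(1),np.mean(f,0))
print("base corners",onz(C,g(160,478),12).round(1),onz(C,g(566,478),12).round(1))
print("housing front top",onz(C,g(145,55),95).round(1),onz(C,g(680,55),95).round(1))
T=s["tool_pos"]
zt=T[2]-6.7+30
t=cv2.imread("pics/wrist3.png")
for u in((227,215),(291,213),(226,330),(292,330)): print("body top",onz(C,u,zt).round(1))
za=zt-15
print("cap axis pts L,R at axis z",onz(C,g(160,520),za).round(1),onz(C,g(396,520),za).round(1)); print("cap front face top", onz(C,g(277,463),zt-2).round(1))
Ct=cam("top");print("top-view: TCP proj",proj(Ct,T))
E
```

```text
[512.89532821 -29.82447448 125.56224857]
[[576.  -31.   98. ]
 [575.4 -40.6  98. ]
 [574.4 -57.7  98. ]
 [573.8 -67.4  98. ]] [574.86927051 -49.20429105  98.        ]
base corners [546.6  -6.1  12. ] [541.6 -88.1  12. ]
housing front top [629.1 -19.3  95. ] [625.5 -85.6  95. ]
body top [545.5 -18.  148.9]
body top [544.8 -43.5 148.9]
body top [489.1 -12.  148.9]
body top [487.4 -42.3 148.9]
cap axis pts L,R at axis z [561.5 -19.1 133.9] [559.9 -44.3 133.9]
cap front face top [570.7 -32.3 146.9]
top-view: TCP proj [[262.67137616 206.49611684]]
```

```bash
python3 -m pendant '[[[0.3,-0.4,0,0],[0.3,-0.5,0,0],[0.2,-0.47,0,0],[0,0,0,0],[0,0,0,0],[0,0,0,0],[0,0,0,0],[0,0,0,0],[0,0,0,0],[0,0,0,0]]]' | head -3
python3 - <<'E'
from h import *
to(541.5,-48,125,-93.6)
p=snapshot("wrist");cv2.imwrite("pics/w4.png",p[:,:,::-1])
cv2.imwrite("pics/c6.png",cv2.resize(p[50:250,160:360,::-1],None,fx=4,fy=3,interpolation=cv2.INTER_CUBIC))
E
```

```text
time: 8.73
tool_pos: [541.2, -42.2, 124.8]
tcp_rot: [179.8, 0.6, -93.2]
t 8.7333 pos [541.2 -42.2 124.8] rot [179.78   0.55 -93.19] gap 28.6 F [ 0.4 -0.2 -1.1]
units total: [ 0.29 -0.03 -0.01] turn 0.09
```

View pics/c6.png

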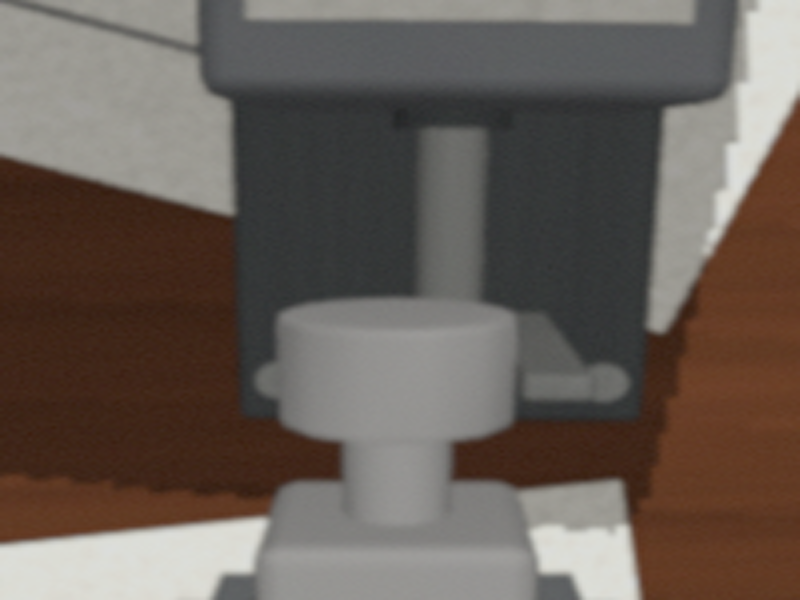

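```bash
python3 - <<'E'
from h import *
s=sense();C=cam("wrist",s);print(s["tool_pos"],s["tcp_rot"])
g=lambda x,y:(160+(x+.5)/4-.5,50+(y+.5)/3-.5)
pr=onz(C,g(560,386),98);y=np.radians(-3.6);ex=np.array([np.cos(y),np.sin(y)]);ey=np.array([-ex[1],ex[0]])
slot=pr[:2]+13.5*ey;print("slot",slot)
print("base corners",onz(C,g(243,417),12).round(1),onz(C,g(640,417),12).round(1))
za=s["tool_pos"][2]-6.7+15
capf=onz(C,g(397,300),za+13);capr=onz(C,g(397,438),za+13*.9)
bodyf=onz(C,g(400,484),za+15)
nL,nR=onz(C,g(344,470),za),onz(C,g(452,470),za)
for n in("capf","capr","bodyf","nL","nR"): print(n,eval(n).round(1))
for n in("capf","capr","bodyf","nL","nR"): d=eval(n)[:2]-slot; print(n,"gauge x,y",(d@ex).round(1),(d@ey).round(1))
E
```

```text
[541.19439048 -42.23918353 124.77865813] [179.77804445   0.55017023 -93.18794364]
slot [574.90773767 -51.29782741]
base corners [546.  -8.  12.] [541.6 -90.6  12. ]
capf [598.8 -44.3 146.1]
capr [580.1 -43.3 144.8]
bodyf [574.7 -43.3 148.1]
nL [571.7 -36.8 133.1]
nR [571.1 -48.8 133.1]
capf gauge x,y 23.4 8.5
capr gauge x,y 4.7 8.3
bodyf gauge x,y -0.7 8.0
nL gauge x,y -4.1 14.3
nR gauge x,y -3.9 2.3
```

```bash
python3 - <<'E'
from h import *
s=sense();C=cam("wrist",s)
g=lambda x,y:(160+(x+.5)/4-.5,50+(y+.5)/3-.5)
y=np.radians(-3.6);ex=np.array([np.cos(y),np.sin(y)]);ey=np.array([-ex[1],ex[0]]);slot=np.array([574.9,-50.3])
za=s["tool_pos"][2]-6.7+15
for n,p,z in(("capf top",(397,332),13),("capf bot",(397,299),-13),("capr",(397,438),13),("bodyf top",(400,547),14),("bodyf bot",(400,482),-14)):
    q=onz(C,g(*p),za+z);d=q[:2]-slot;print(n,q.round(1),(d@ex).round(1),(d@ey).round(1))
E
```

```text
capf top [594.7 -44.1 146.1] 19.4 7.4
capf bot [594.7 -43.9 120.1] 19.3 7.7
capr [580.5 -43.3 146.1] 5.1 7.3
bodyf top [565.2 -42.8 147.1] -10.1 6.9
bodyf bot [564.4 -42.5 119.1] -11.0 7.1
```

```bash
python3 -m pendant '[[[0.2,-0.1,0.2,0.1],[0.2,-0.1,0.3,0],[0,0,0.2,0],[0,0,0,0],[0,0,0,0],[0,0,0,0],[0,0,0,0],[0,0,0,0]  ,[0,0,0,0],[0,0,0,0]]]' | head -3
python3 - <<'E'
from h import *
to(543.7,-49.6,64,-93.6)
p=snapshot("wrist");cv2.imwrite("pics/w5.png",p[:,:,::-1])
cv2.imwrite("pics/c7.png",cv2.resize(p[50:250,160:360,::-1],None,fx=4,fy=3,interpolation=cv2.INTER_CUBIC))
E
```

```text
time: 9.62
tool_pos: [544.5, -51.4, 108.8]
tcp_rot: [179.7, 0.6, -93.7]
t 9.6167 pos [544.5 -51.4 108.8] rot [179.74   0.55 -93.74] gap 29.1 F [-0.5 -0.  -1.7]
units total: [-0.07  0.04  2.24] turn -0.03
```

View pics/c7.png

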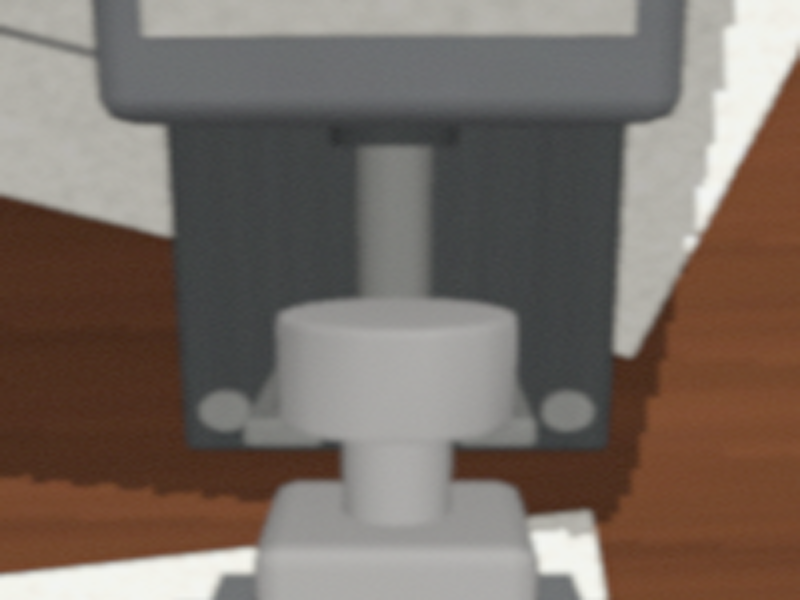

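```bash
python3 - <<'E'
from h import *
s=sense();C=cam("wrist",s);print(s["tool_pos"],s["tcp_rot"])
g=lambda x,y:(160+(x+.5)/4-.5,50+(y+.5)/3-.5)
y=np.radians(-3.6);ex=np.array([np.cos(y),np.sin(y)]);ey=np.array([-ex[1],ex[0]])
slot=onz(C,g(390,431),98)[:2];print(slot)
za=s["tool_pos"][2]-6.7+15
for n,p,z in(("capf top",(397,332),13),("capr",(397,438),13),("bodyf top",(400,547),14)):
    q=onz(C,g(*p),za+z);d=q[:2]-slot;print(n,q.round(1),(d@ex).round(1),(d@ey).round(1))
E
```

```text
[544.57637718 -51.46593072 108.80625518] [179.73982008   0.55177766 -93.73397694]
[575.00791889 -51.15022061]
capf top [598.1 -53.8 130.1] 23.2 -1.2
capr [583.9 -52.9 130.1] 9.0 -1.2
bodyf top [568.6 -52.2 131.1] -6.3 -1.5
```

```bash
python3 -m pendant '[[[-0.05,0.02,0.3,0],[0,0,0.4,0],[0,0,0.4,0],[0,0,0.4,0],[0,0,0.4,0],[0,0,0.25,0],[0,0,0.1,0],[0,0,0,0],[0,0,0,0],[0,0,0,0]]]' | head -5
python3 - <<'E'
from h import *
to(543.7,-50.2,64,-93.6)
for n in("wrist","side"):
    p=snapshot(n);cv2.imwrite(f"pics/{n}6.png",p[:,:,::-1])
    b=p[50:250,160:360] if n=="wrist" else p[125:205,210:310]
    cv2.imwrite(f"pics/c8{n}.png",cv2.resize(b[:,:,::-1],(600,480),interpolation=cv2.INTER_CUBIC))
E
```

```text
time: 10.5
tool_pos: [542.9, -49.4, 57.3]
tcp_rot: [179.6, 0.6, -93.7]
ft_force: [0.4, 0.4, -0.8]
finger_gap: 28.4
t 10.5 pos [542.9 -49.4  57.3] rot [179.6    0.57 -93.72] gap 28.4 F [ 0.4  0.4 -0.8]
units total: [ 0.03 -0.04 -0.33] turn -0.03
```

View pics/c8wrist.png

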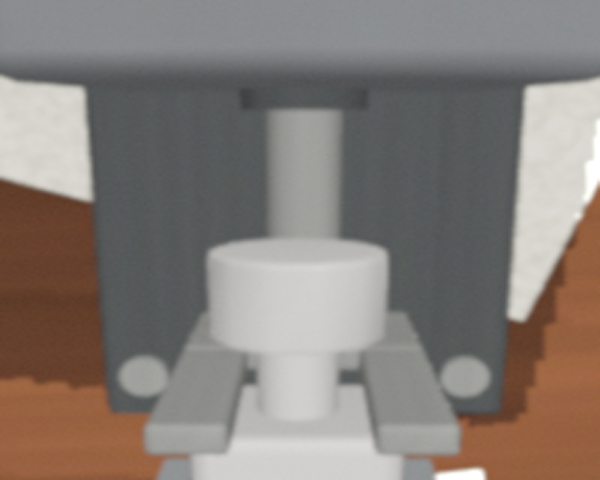

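View pics/c8side.png

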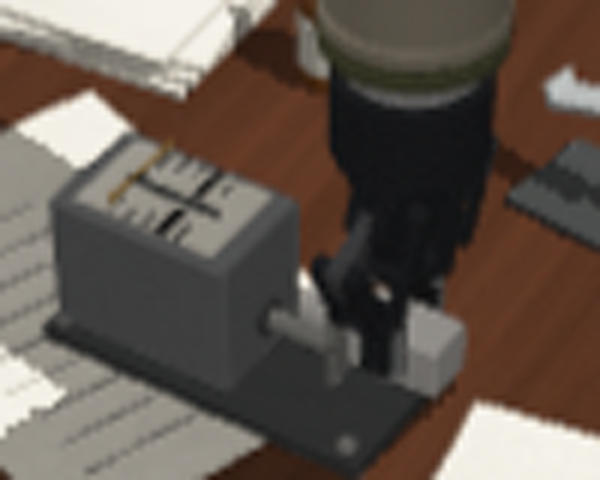

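```bash
python3 -m pendant '[[[0,0.1,-0.15,0],[0,0.1,-0.1,0],[0,0.1,0,0],[0,0.1,0,0],[0,0.1,0,0],[0,0.1,0,0],[0,0.1,0,0],[0,0.1,0,0],[0,0,0,0],[0,0,0,0]]]'
cat > look.py <<'E'
from h import *
import sys
to(543.7,-50.2,64,-93.6)
p=snapshot("side");cv2.imwrite(f"pics/s_{sys.argv[1]}.png",p[:,:,::-1])
cv2.imwrite(f"pics/sc_{sys.argv[1]}.png",cv2.resize(p[140:180,210:264,::-1],(810//15*14,560),interpolation=cv2.INTER_CUBIC))
E
python3 look.py a
```

```text
time: 11.43
tool_pos: [528.0, -48.7, 65.4]
tcp_rot: [-180.0, 0.5, -93.7]
ft_force: [3.7, -0.1, -3.4]
finger_gap: 28.7
t 11.4333 pos [528.  -48.7  65.4] rot [-179.98    0.54  -93.72] gap 28.7 F [ 3.7 -0.1 -3.4]
units total: [ 0.02 -0.79  0.07] turn -0.03
```

View pics/sc_a.png

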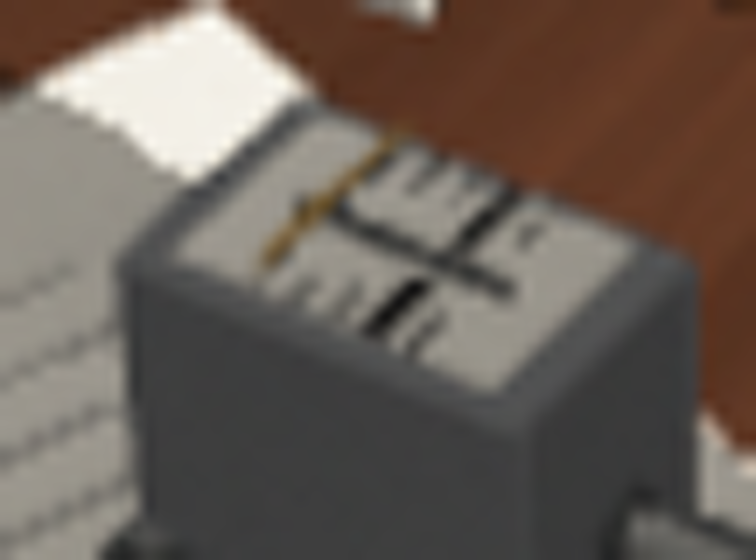

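```bash
cat > ptr.py <<'E'
from h import *
import sys
C=cam("side")
def rd(f):
    im=cv2.imread(f);h=cv2.cvtColor(im,cv2.COLOR_BGR2HSV).astype(int)
    m=np.zeros(h.shape[:2],bool);sl=np.s_[146:172,220:258];m[sl]=True
    w=(im[...,2].astype(float)-im[...,0])*m
    w[w<35]=0
    # exclude table: need V moderately bright and inside scale polygon in gauge frame
    y=np.radians(-3.6);ex=np.array([np.cos(y),np.sin(y)]);ey=np.array([-ex[1],ex[0]])
    q=[]
    for v,u in zip(*np.nonzero(w)):
        d=onz(C,(u,v),96)[:2]-np.array([575,-50.5]);gx,gy=d@ex,d@ey
        if 60<gx<152 and abs(gy)<24: q.append((gx,gy,w[v,u]))
    q=np.array(q);return len(q),np.average(q[:,0],weights=q[:,2]).round(2),np.average(q[:,1],weights=q[:,2]).round(1)
for f in sys.argv[1:]: print(f,rd(f))
E
python3 ptr.py pics/side0.png pics/side3.png pics/side6.png pics/s_a.png
python3 - <<'E'
from h import *
C=cam("side");y=np.radians(-3.6);ex=np.array([np.cos(y),np.sin(y)]);ey=np.array([-ex[1],ex[0]])
for n,p in(("ptr ends",(400,135)),("",(265,265)),("broad R",(490,215)),("broad L",(397,310)),("40R",(528,235)),("40L",(432,340)),("slot end",(512,295))):
    q=onz(C,(210+p[0]/14,140+p[1]/14),96)[:2]-np.array([575,-50.5]);print(n,(q@ex).round(1),(q@ey).round(1))
E
```

```text
pics/side0.png (11, np.float64(130.41), np.float64(-0.1))
pics/side3.png (11, np.float64(130.41), np.float64(-0.1))
pics/side6.png (11, np.float64(130.4), np.float64(-0.2))
pics/s_a.png (13, np.float64(128.4), np.float64(-1.9))
ptr ends 125.3 -33.8
 124.1 18.7
broad R 92.9 -21.6
broad L 91.6 15.5
40R 82.1 -20.4
40L 79.7 19.5
slot end 73.8 -1.9
```

```bash
python3 - <<'E'
from h import *
for f in("side6","s_a"):
    im=cv2.imread(f"pics/{f}.png");d=(im[...,2].astype(int)-im[...,0])
    print(f);print(d[148:162,226:244])
E
```

```text
side6
[[11 11 15  9  0  1  6  8 13 23 38 56 64 54 57 57 57 57]
 [11 16  9  0  2  9 13 13 13 12 30 57 50 45 53 57 58 57]
 [17  4  0  3  9 14 14 13 14 25 49 39 14 14 26 47 53 57]
 [ 5  0  4 10 14 14 13 15 24 49 37  7 10 11  7 15 24 34]
 [ 0  3 10 14 14 13 15 25 47 31  8 10 13 11  8 10 10  4]
 [ 2  9 13 13 13 13 22 49 28 12 11 14 13 10 11 13 11 10]
 [ 9 13 13 13 18 24 47  9  7 12 13 14 13 14 13 13 12 14]
 [13 14 14 20 38 50 15  6  4  6 11 11 12 14 13 14 13 11]
 [13 15 24 39 50 25 13 11  8  4  2  4  8 11 13 14 12  3]
 [13 18 51 52 25 14 14 13 13 11  8  5  2  3 10 11  7  6]
 [15 16 43 27 10 13 15 14 12 14 14 12 10  6  4  2  3  7]
 [13 14 21 12 13 13 13 15 12 13 14 14 13 11  8  5  4  1]
 [ 3  7  8 14 13 10 10 14 12 10 14 13  8  1  6 11 10  8]
 [ 0  0  3  7  7  6 12 13  9 10 13  9  1  5 11 12 14 13]]
s_a
[[12 11 15  9  0  2  5  7 13 23 37 47 57 57 57 56 57 57]
 [12 15  8  0  2  9 13 14 13 11 16 41 50 49 54 57 57 57]
 [18  4  0  4  9 14 14 14 12 14 24 50 24 13 26 47 53 57]
 [ 4  1  4 10 14 14 13 14 17 23 49 14  9 11  6 14 24 34]
 [-1  3 10 14 13 13 15 20 37 51 13 10 13 11  8 10 10  4]
 [ 2  9 13 13 13 14 22 38 45 24 10 14 13 10 11 13 12  9]
 [ 9 14 14 13 13 19 52 54  5 12 13 13 13 14 13 13 11 14]
 [13 14 14 13 23 50 51 16  2  7 11 12 13 14 13 14 13 11]
 [13 14 15 24 52 44 25 11  7  4  1  3  9 12 13 14 12  3]
 [13 15 20 51 46 19 14 13 14 11  8  4  2  4  9 12  7  4]
 [14 15 28 42 13 14 14 14 14 14 14 11  9  7  4  1  3  8]
 [13 14 21 17 13 12 12 14 13 13 14 14 12 12  8  5  5  1]
 [ 3  8  9 13 12  9 10 14 12  9 14 13  9  1  6 11 11  7]
 [ 0  1  3  7  7  6 13 13 10 10 13  9  1  6 10 13 14 13]]
```

```bash
sed -i 's/w\[w<35\]=0/w=np.clip(w-18,0,None)/; s/60<gx<152 and abs(gy)<24/70<gx<140 and -16<gy<14/' ptr.py; python3 ptr.py pics/side0.png pics/side3.png pics/side6.png pics/s_a.png
python3 - <<'E'
import sys;sys.argv=['']
from ptr import *
im=cv2.imread("pics/side0.png").astype(float);g=255-im.mean(2)
# broad mark centre: dark pixels
import numpy as np
y=np.radians(-3.6);ex=np.array([np.cos(y),np.sin(y)]);ey=np.array([-ex[1],ex[0]])
for lo,hi in((6,22),(-22,-8)):
    b={}
    for v in range(140,180):
        for u in range(215,262):
            d=onz(C,(u,v),96)[:2]-np.array([575,-50.5]);gx,gy=d@ex,d@ey
            if lo<gy<hi and 70<gx<130:b.setdefault(int(gx//2)*2,[]).append(im[v,u].mean())
    print(lo,hi,{k:int(np.mean(b[k])) for k in sorted(b)})
E
```

```text
pics/side0.png (16, np.float64(130.44), np.float64(1.9))
pics/side3.png (16, np.float64(130.44), np.float64(1.9))
pics/side6.png (16, np.float64(130.44), np.float64(1.9))
pics/s_a.png (19, np.float64(128.53), np.float64(-0.5))
6 22 {70: 147, 72: 147, 74: 146, 76: 144, 80: 146, 82: 122, 84: 92, 86: 131, 90: 108, 92: 55, 94: 21, 96: 91, 98: 91, 100: 133, 102: 127, 104: 121, 108: 135, 110: 143, 112: 134, 114: 106, 116: 140, 118: 139, 120: 147, 122: 120, 124: 148, 126: 113, 128: 94}
-22 -8 {70: 147, 72: 147, 74: 148, 78: 147, 80: 142, 82: 128, 84: 141, 88: 140, 90: 112, 92: 59, 96: 53, 98: 123, 100: 145, 102: 140, 104: 147, 106: 141, 108: 147, 110: 145, 114: 130, 116: 141, 118: 149, 122: 127, 124: 111, 126: 105}
```

```bash
python3 -m pendant '[[[0,0.1,0,0],[0,0.1,0,0],[0,0.1,0,0],[0,0.1,0,0],[0,0.1,0,0],[0,0.1,0,0],[0,0.1,0,0],[0,0.1,0,0],[0,0.1,0,0],[0,0,0,0]]]'
python3 look.py b; python3 ptr.py pics/s_b.png
```

```text
time: 12.32
tool_pos: [512.1, -47.7, 65.4]
tcp_rot: [-179.5, 0.5, -93.7]
ft_force: [8.0, -0.2, -6.4]
finger_gap: 28.7
t 12.3167 pos [512.1 -47.7  65.4] rot [-179.5     0.53  -93.73] gap 28.7 F [ 8.  -0.2 -6.4]
units total: [ 0.02 -1.58  0.08] turn -0.03
pics/s_b.png (16, np.float64(112.46), np.float64(1.1))
```

```bash
python3 -m pendant '[[[0,0.1,0,0],[0,0.1,0,0],[0,0.1,0,0],[0,0.1,0,0],[0,0.1,0,0],[0,0.1,0,0],[0,0.06,0,0],[0,0.02,0,0],[0,0.01,0,0],[0,0.01,0,0]]]'
python3 look.py c; python3 ptr.py pics/s_c.png
```

```text
time: 13.2
tool_pos: [505.3, -47.4, 66.3]
tcp_rot: [-178.3, 0.5, -93.8]
ft_force: [9.8, -1.3, -6.4]
finger_gap: 28.9
t 13.2 pos [505.3 -47.4  66.3] rot [-178.32    0.51  -93.76] gap 28.9 F [ 9.8 -1.3 -6.4]
units total: [ 0.02 -1.92  0.17] turn -0.04
pics/s_c.png (19, np.float64(105.37), np.float64(-0.6))
```

View pics/sc_c.png

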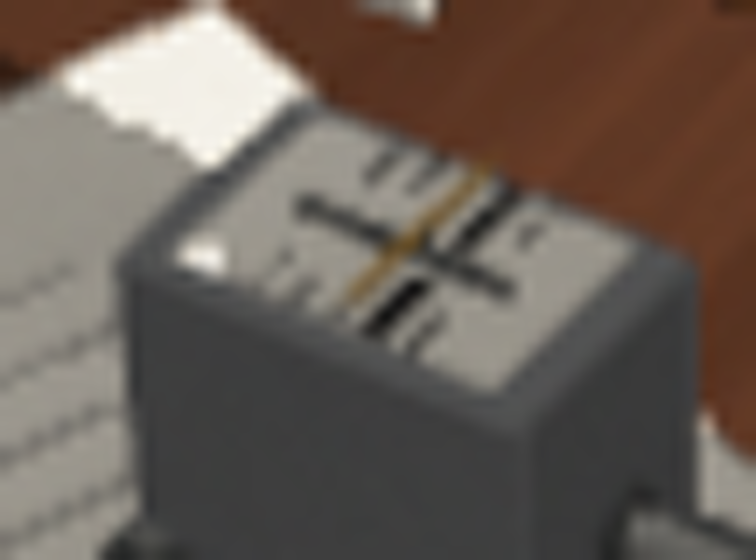

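The orange pointer stands just short of the broad mark and reads about 25 mm. I'll ease on a little further.

```bash
python3 -m pendant '[[[0,0.08,0,0],[0,0.08,0,0],[0,0.08,0,0],[0,0.08,0,0],[0,0.06,0,0],[0,0.03,0,0],[0,0.02,0,0],[0,0.02,0,0],[0,0.02,0,0],[0,0.02,0,0]]]'
python3 look.py d; python3 ptr.py pics/s_d.png
```

```text
time: 14.08
tool_pos: [504.2, -47.4, 67.9]
tcp_rot: [-177.0, 0.5, -93.8]
ft_force: [9.8, -0.8, -7.3]
finger_gap: 29.2
t 14.0833 pos [504.2 -47.4  67.9] rot [-176.97    0.5   -93.81] gap 29.2 F [ 9.8 -0.8 -7.3]
units total: [ 0.01 -1.97  0.3 ] turn -0.04
pics/s_d.png (15, np.float64(103.87), np.float64(1.9))
```

```bash
python3 -m pendant '[[[0,0.1,0.01,0],[0,0.1,0.01,0],[0,0.1,0.01,0],[0,0.05,0.01,0],[0,0.05,0.01,0],[0,0.05,0.01,0],[0,0.05,0.01,0],[0,0.05,0.01,0],[0,0.05,0.01,0],[0,0.05,0.01,0]]]'
python3 look.py e; python3 ptr.py pics/s_e.png
```

```text
time: 14.97
tool_pos: [500.6, -47.1, 67.2]
tcp_rot: [-175.5, 0.5, -93.8]
ft_force: [10.7, -0.4, -8.3]
finger_gap: 28.3
t 14.9667 pos [500.6 -47.1  67.2] rot [-175.54    0.48  -93.84] gap 28.3 F [10.7 -0.4 -8.3]
units total: [ 0.01 -2.14  0.33] turn -0.05
pics/s_e.png (18, np.float64(99.68), np.float64(0.6))
```

```bash
python3 -m pendant '[[[0,0.047,0.01,0],[0,0.047,0.01,0],[0,0.047,0.01,0],[0,0.047,0.01,0],[0,0.047,0.01,0],[0,0.047,0.01,0],[0,0.047,0.01,0],[0,0.047,0.01,0],[0,0.047,0.01,0],[0,0.047,0.01,0]]]'
python3 look.py f; python3 ptr.py pics/s_f.png
```

```text
time: 15.85
tool_pos: [500.5, -47.2, 66.5]
tcp_rot: [-174.1, 0.5, -93.9]
ft_force: [11.8, 0.2, -7.3]
finger_gap: 28.7
t 15.85 pos [500.5 -47.2  66.5] rot [-174.13    0.47  -93.9 ] gap 28.7 F [11.8  0.2 -7.3]
units total: [ 0.01 -2.14  0.35] turn -0.06
pics/s_f.png (17, np.float64(99.11), np.float64(1.1))
```

```bash
python3 -m pendant '[[[0,0.046,0.01,0],[0,0.046,0.01,0],[0,0.046,0.01,0],[0,0.046,0.01,0],[0,0.046,0.01,0],[0,0.046,0.01,0],[0,0.046,0.01,0],[0,0.046,0.01,0],[0,0.046,0.01,0],[0,0.046,0.01,0]]]'
python3 look.py g; python3 ptr.py pics/s_g.png
```

```text
time: 16.73
tool_pos: [500.4, -47.1, 66.0]
tcp_rot: [-172.8, 0.5, -93.9]
ft_force: [12.4, -0.1, -9.3]
finger_gap: 28.8
t 16.7333 pos [500.4 -47.1  66. ] rot [-172.75    0.45  -93.94] gap 28.8 F [12.4 -0.1 -9.3]
units total: [ 0.01 -2.14  0.37] turn -0.08
pics/s_g.png (17, np.float64(98.64), np.float64(0.0))
```

View pics/sc_g.png

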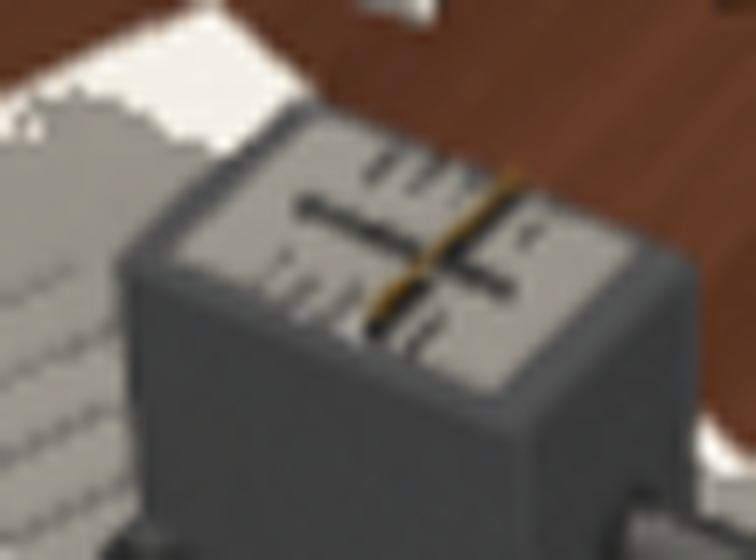

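View pics/s_g.png

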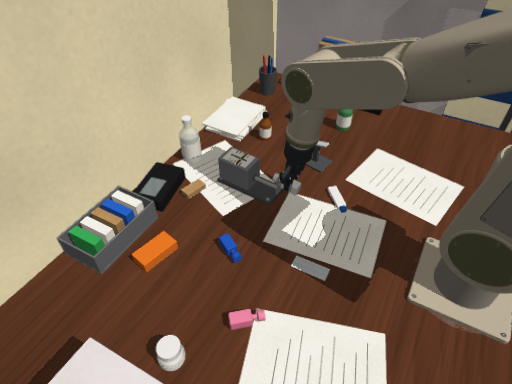

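Held for 2 s with the pointer on the broad mark, reading about 31 mm at a force of about 11–12 N. Easing back now.

```bash
python3 -m pendant '[[[0,-0.03,0.02,0],[0,-0.08,0.02,0],[0,-0.1,0.02,0],[0,-0.1,0.02,0],[0,-0.1,0.02,0],[0,-0.1,0.02,0],[0,-0.1,0.02,0],[0,-0.1,0.02,0],[0,-0.1,0.02,0],[0,-0.1,0.02,0]]]'
python3 look.py h; python3 ptr.py pics/s_h.png
```

```text
time: 17.62
tool_pos: [523.4, -48.6, 65.5]
tcp_rot: [-172.1, 0.5, -94.0]
ft_force: [5.8, -0.5, -3.4]
finger_gap: 28.5
t 17.6167 pos [523.4 -48.6  65.5] rot [-172.07    0.46  -93.98] gap 28.5 F [ 5.8 -0.5 -3.4]
units total: [ 0.01 -1.    0.22] turn -0.08
pics/s_h.png (17, np.float64(121.51), np.float64(0.1))
```

```bash
python3 -m pendant '[[[0,-0.1,0.015,0],[0,-0.1,0.015,0],[0,-0.1,0.015,0],[0,-0.1,0.015,0],[0,-0.1,0.015,0],[0,-0.1,0.015,0],[0,-0.1,0.015,0],[0,-0.1,0.015,0],[0,-0.05,0.01,0],[0,0,0,0]]]'
python3 look.py i; python3 ptr.py pics/s_i.png; python3 - <<'E'
from h import *
p=snapshot("wrist");cv2.imwrite("pics/w9.png",p[:,:,::-1])
E
```

```text
time: 18.5
tool_pos: [541.2, -49.8, 65.4]
tcp_rot: [-172.2, 0.5, -94.0]
ft_force: [0.6, -0.3, 0.3]
finger_gap: 28.7
t 18.5 pos [541.2 -49.8  65.4] rot [-172.21    0.46  -93.97] gap 28.7 F [ 0.6 -0.3  0.3]
units total: [ 0.01 -0.12  0.09] turn -0.08
pics/s_i.png (16, np.float64(130.68), np.float64(3.2))
```

View pics/w9.png

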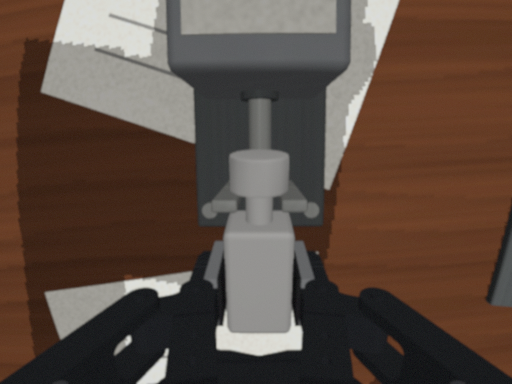

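```bash
python3 -m pendant '[[[0,-0.06,-0.4,0],[0,-0.1,-0.7,0],[0,-0.1,-0.7,0],[0,-0.1,-0.7,0],[0,-0.1,-0.7,0],[0,-0.1,-0.7,0],[0,-0.05,-0.3,0],[0.5,0.05,0,0],[1,0.1,0,0],[1,0.1,0,0]]]' |head -4
python3 -m pendant '[[[1,0.1,0,0.2],[1,0.1,0,0.2],[1,0.1,0,0.2],[1,0.1,0,0.2],[1,0.1,0,0.2],[1,0.1,0,0.2],[0.8,0,0,0.2],[0.4,0,0,0],[0,0,0,0],[0,0,0,0]]]' |head -4
python3 - <<'E'
from h import *
to(505,-261,140,-100.5)
for n in("wrist","side","top"):
    p=snapshot(n);cv2.imwrite(f"pics/{n}10.png",p[:,:,::-1])
E
python3 ptr.py pics/side10.png
```

```text
time: 19.43
tool_pos: [529.6, -98.7, 153.5]
tcp_rot: [-172.6, 0.5, -93.7]
ft_force: [0.4, -1.0, -1.2]
time: 20.27
tool_pos: [490.4, -253.6, 140.7]
tcp_rot: [-173.4, 1.4, -100.5]
ft_force: [-0.2, -0.0, -0.5]
t 20.2667 pos [ 490.4 -253.6  140.7] rot [-173.4     1.44 -100.53] gap 28.9 F [-0.2 -0.  -0.5]
units total: [ 0.23 -0.77  0.12] turn -0.01
pics/side10.png (20, np.float64(130.05), np.float64(1.6))
```

View pics/wrist10.png

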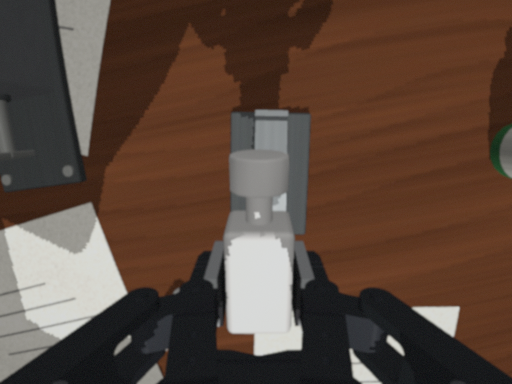

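View pics/side10.png

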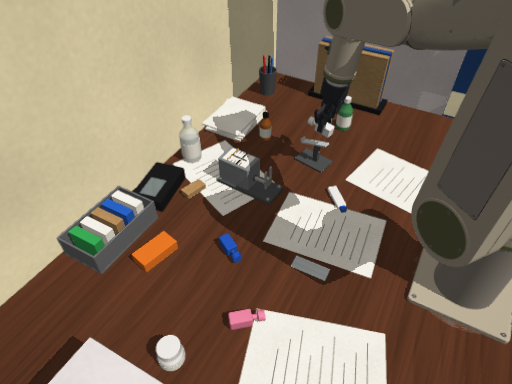

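```bash
python3 - <<'E'
import cv2
t=cv2.imread("pics/wrist10.png")
cv2.imwrite("pics/c10.png",cv2.resize(t[95:245,200:340],None,fx=5,fy=4,interpolation=cv2.INTER_CUBIC))
E
```

```text
(no output)
```

View pics/c10.png

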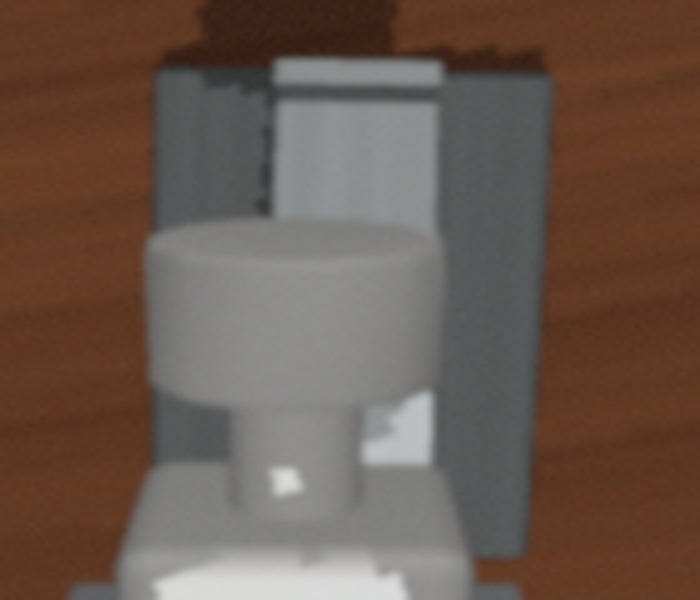

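```bash
cat > cr.py <<'E'
from h import *
s=sense();C=cam("wrist",s);print(s["tool_pos"],s["tcp_rot"])
g=lambda x,y:(200+(x+.5)/5-.5,95+(y+.5)/4-.5)
P={}
for n,p,X,Z in(("oL",(273,59),64,9),("oR",(443,61),64,9),("iL",(273,88),60,9),("iR",(441,88),60,9),("sL",(275,102),60,0),("sR",(440,102),60,0)):
    P[n]=onz(C,g(*p),82-X*.2955+Z*.9553);print(n,P[n].round(1))
# right shelf edge further up: plane intersection of the slope with assumed origin/yaw
def plane(uv,o,yaw):
    th=.3;ex=np.array([np.cos(yaw)*np.cos(th),np.sin(yaw)*np.cos(th),-np.sin(th)]);ez=np.array([np.cos(yaw)*np.sin(th),np.sin(yaw)*np.sin(th),np.cos(th)])
    ey=np.cross(ez,ex);a,d=ray(C,uv);q=a+d*((o-a)@ez)/(d@ez);r=q-o;return q.round(1),(r@ex).round(1),(r@ey).round(1)
o=np.array([502.5,-260.7,82])
for p in((440,110),(437,200),(433,400),(432,460)): print(plane(g(*p),o,np.radians(-10.5)))
m=(P["sL"]+P["sR"])/2;mo=(P["oL"]+P["oR"])/2
for yd in(-10.5,):
    e=np.array([np.cos(np.radians(yd)),np.sin(np.radians(yd))])
    print("origin est",m[:2]-e*60*.9553,mo[:2]-e*(64*.9553+9*.2955))
# bottle: tool frame pieces. axis height behind TCP along tool z: a
Rm=R.from_euler("xyz",s["tcp_rot"],degrees=True).as_matrix()
Pt=C[2]
He=calibration("wrist")["hand_eye"]
def intool(uv,plane_z):  # intersect with tool z = const
    K,D,_=C;p=cv2.undistortPoints(np.array([[uv]],float),K,D)[0,0];d=He[:3,:3]@np.array([p[0],p[1],1]);a=He[:3,3];return a+d*(plane_z-a[2])/d[2]
for n,p,z in(("capf top",(297,262),-8.3-13),("capr",(297,405),-8.3-13),("bodyf",(297,553),-8.3-14),("capL",(148,330),-8.3),("capR",(440,330),-8.3)): print(n,intool(g(*p),z).round(1))
E
python3 cr.py
```

```text
[ 491.09495057 -252.57510639  141.09166384] [-173.36442123    1.43014452 -100.43047942]
oL [ 568.1 -260.5   71.7]
oR [ 563.6 -282.8   71.7]
iL [ 563.3 -259.6   72.9]
iR [ 559.2 -281.7   72.9]
sL [ 561.4 -259.2   64.3]
sR [ 557.3 -281.8   64.3]
(array([ 555.9, -281.5,   64.6]), np.float64(59.0), np.float64(-10.7))
(array([ 540.9, -278.2,   69.3]), np.float64(42.8), np.float64(-10.3))
(array([ 508.5, -271.6,   79.6]), np.float64(8.2), np.float64(-9.6))
(array([ 499. , -269.7,   82.6]), np.float64(-1.9), np.float64(-9.5))
origin est [ 502.99434265 -260.05133703] [ 503.09929076 -259.99498518]
capf top [ -1.3 -53.2 -21.3]
capr [ -1.3 -38.9 -21.3]
bodyf [ -1.3 -23.3 -22.3]
capL [-14.2 -43.3  -8.3]
capR [ 11.1 -43.3  -8.3]
```

```bash
cat > pl.py <<'E'
from h import *
O=np.array([503,-259.5,82.]);psi=np.radians(-11.2);th=.3
EX=np.array([np.cos(psi)*np.cos(th),np.sin(psi)*np.cos(th),-np.sin(th)]);EZ=np.array([np.cos(psi)*np.sin(th),np.sin(psi)*np.sin(th),np.cos(th)]);EY=np.cross(EZ,EX)
def st():
    s=sense();Rm=R.from_euler("xyz",s["tcp_rot"],degrees=True).as_matrix();M=s["tool_pos"]+Rm@np.array([-1.4,2.7,-8.3])
    bx=-Rm[:,1];d=M-O
    print("M cradle",(d@EX).round(1),(d@EY).round(1),(d@EZ).round(1),"pitch rel",np.degrees(np.arctan2(bx@EZ,bx@EX)).round(1),"yaw rel",np.degrees(np.arctan2(bx@EY,bx@EX)).round(2));return s,Rm
def goM(x,y,z):
    s,Rm=st();t=O+EX*x+EY*y+EZ*z-Rm@np.array([-1.4,2.7,-8.3]);to(*t,-90-11.2)
E
python3 -c "
from pl import *
goM(-6,0,45);goM(-6,0,26)"
```

```text
M cradle -35.8 5.6 59.1 pitch rel 23.8 yaw rel 0.65
t 20.4167 pos [ 491.1 -252.6  141.1] rot [-173.36    1.43 -100.43] gap 28.8 F [-0.6  0.1  0.1]
units total: [ 0.33 -1.07  1.24] turn 0.17
M cradle -35.8 5.6 59.1 pitch rel 23.8 yaw rel 0.65
t 20.4167 pos [ 491.1 -252.6  141.1] rot [-173.36    1.43 -100.43] gap 28.8 F [-0.6  0.1  0.1]
units total: [ 0.34 -0.69  2.11] turn 0.17
```

```bash
python3 -m pendant '[[[0.1,-0.3,0.2,0.1],[0.1,-0.3,0.3,0.07],[0.1,-0.3,0.3,0],[0.03,-0.17,0.24,0],[0,0,0.1,0],[0,0,0,0],[0,0,0,0],[0,0,0,0],[0,0,0,0],[0,0,0,0]]]' |head -4
python3 - <<'E'
from pl import *
goM(-6,0,26)
for n in("wrist","side"):
    p=snapshot(n);cv2.imwrite(f"pics/{n}11.png",p[:,:,::-1])
    b=p[95:245,200:340] if n=="wrist" else p[110:170,280:360]
    cv2.imwrite(f"pics/c11{n}.png",cv2.resize(b[:,:,::-1],(700,600) if n=="wrist" else (800,600),interpolation=cv2.INTER_CUBIC))
E
```

```text
time: 21.25
tool_pos: [517.3, -260.5, 117.8]
tcp_rot: [-173.4, 1.6, -101.0]
ft_force: [0.1, -0.0, -0.9]
M cradle -2.8 3.0 44.9 pitch rel 23.8 yaw rel 0.06
t 21.25 pos [ 517.3 -260.5  117.8] rot [-173.42    1.58 -100.96] gap 28.7 F [ 0.1 -0.  -0.9]
units total: [0.17 0.53 0.8 ] turn 0.05
```

View pics/c11wrist.png

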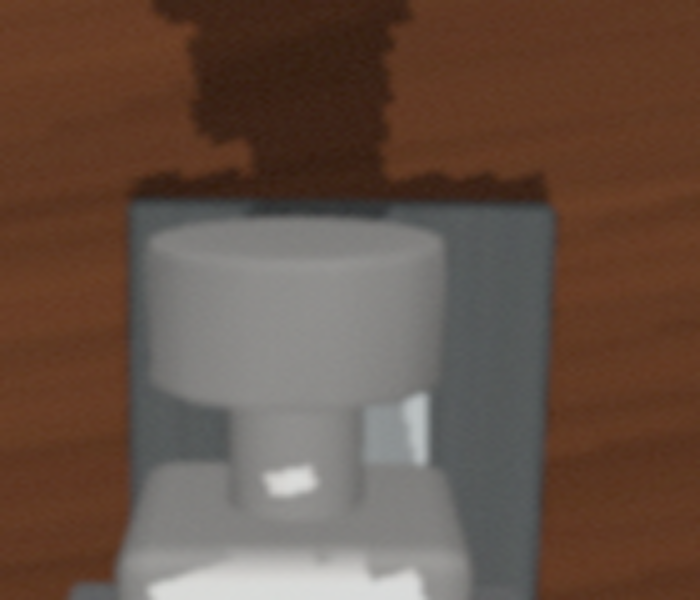

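View pics/c11side.png

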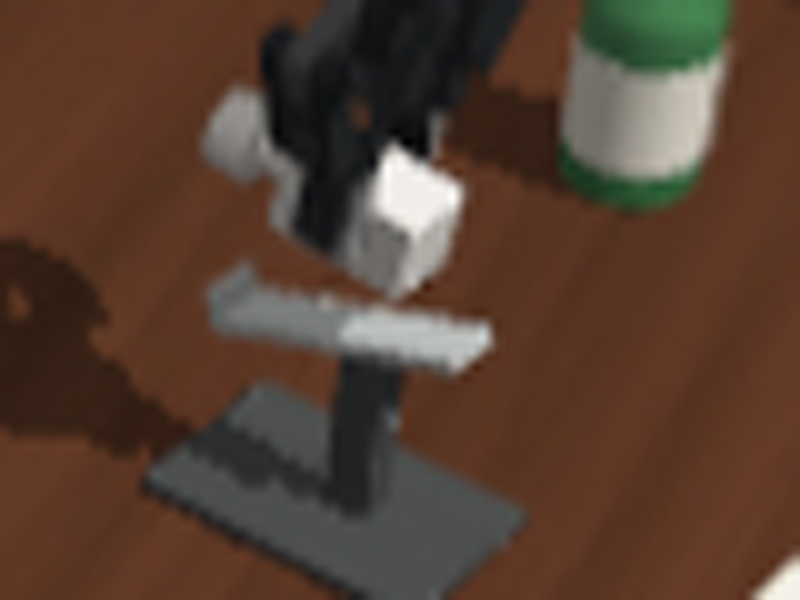

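```bash
python3 - <<'E'
from pl import *
C=cam("wrist")
g=lambda x,y:(200+(x+.5)/5-.5,95+(y+.5)/4-.5)
for p in((428,400),(427,460)):
    a,d=ray(C,g(*p));q=a+d*((O-a)@EZ)/(d@EZ)-O;print((q@EX).round(1),(q@EY).round(1))
goM(-6,0,26)
E
```

```text
39.2 -12.1
29.8 -12.0
M cradle -2.8 2.9 45.1 pitch rel 23.8 yaw rel 0.06
t 21.35 pos [ 517.4 -260.6  118. ] rot [-173.41    1.57 -100.96] gap 29.2 F [ 0.8 -0.9 -0.4]
units total: [0.17 0.53 0.81] turn 0.05
```

```bash
python3 -m pendant '[[[0.07,0.15,0.1,0.05],[0.07,0.15,0.15,0],[0.06,0.15,0.15,0],[0,0.08,0.15,0],[0,0,0.1,0],[0,0,0,0],[0,0,0,0],[0,0,0,0],[0,0,0,0],[0,0,0,0]]]' - 30|head -4
python3 - <<'E'
from pl import *
goM(-6,-0.8,24)
E
```

```text
time: 22.18
tool_pos: [506.4, -262.8, 102.4]
tcp_rot: [-173.4, 1.6, -101.2]
ft_force: [-0.8, -0.3, -1.0]
M cradle -8.1 -1.4 27.2 pitch rel 23.8 yaw rel -0.25
t 22.1833 pos [ 506.4 -262.8  102.4] rot [-173.39    1.59 -101.25] gap 28.8 F [-0.8 -0.3 -1. ]
units total: [-0.02 -0.03  0.19] turn -0.01
```

```bash
python3 -m pendant '[[[0,0,0.1,0],[0,0,0.1,0],[0,0,0.1,0],[0,0,0.1,0],[0,0,0.05,0],[0,0,0,0],[0,0,0,0],[0,0,0,0],[0,0,0,0],[0,0,0,0]]]' - 20|head -4
python3 - <<'E'
from pl import *
goM(-4,-0.8,15)
for n in("wrist","side"):
    p=snapshot(n);cv2.imwrite(f"pics/{n}12.png",p[:,:,::-1])
    b=p[95:245,200:340] if n=="wrist" else p[110:170,280:360]
    cv2.imwrite(f"pics/c12{n}.png",cv2.resize(b[:,:,::-1],(700,600) if n=="wrist" else (800,600),interpolation=cv2.INTER_CUBIC))
E
```

```text
time: 23.02
tool_pos: [510.2, -264.3, 97.4]
tcp_rot: [-173.1, 1.4, -101.2]
ft_force: [-0.1, -0.2, 0.4]
M cradle -2.8 -2.1 23.5 pitch rel 24.1 yaw rel -0.2
t 23.0167 pos [ 510.2 -264.3   97.4] rot [-173.06    1.43 -101.21] gap 29.0 F [-0.1 -0.2  0.4]
units total: [-0.06  0.23  0.37] turn -0.0
```

View pics/c12wrist.png

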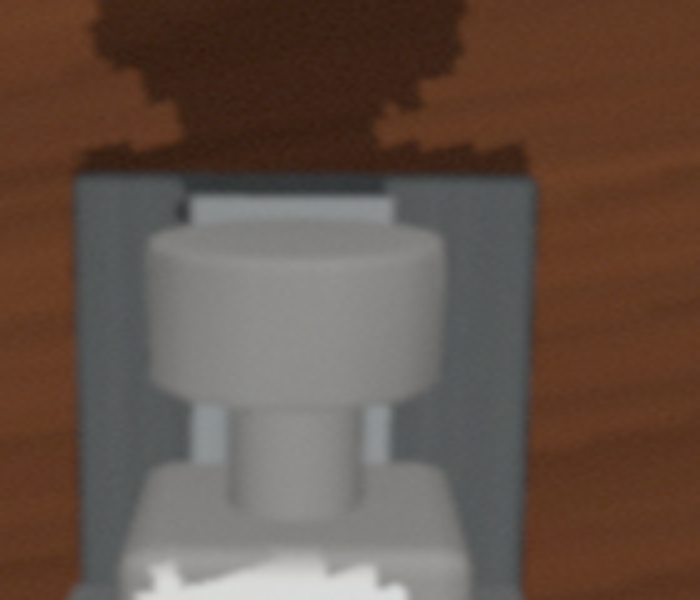

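View pics/c12side.png

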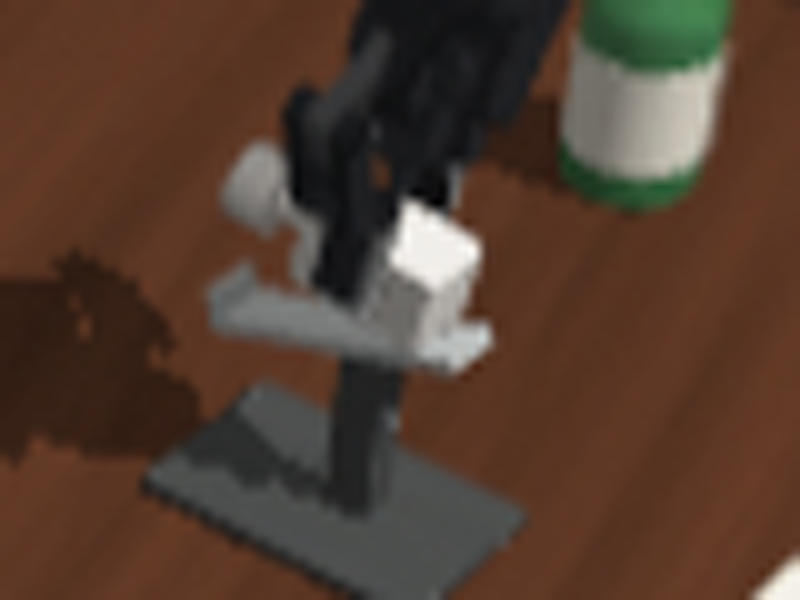

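```bash
python3 -m pendant '[[[0,0.05,0.1,0],[0,0.05,0.1,0],[0,0.05,0.1,0],[0,0.05,0.1,0],[0,0.03,0.1,0],[0,0,0.05,0],[0,0,0,0],[0,0,0,0],[0,0,0,0],[0,0,0,0]]]' - 20
cat > l13.py <<'E'
from pl import *
import sys
k=sys.argv[1];goM(-4,-1,15)
for n in("wrist","side"):
    p=snapshot(n);cv2.imwrite(f"pics/{n}{k}.png",p[:,:,::-1])
a=cv2.imread(f"pics/wrist{k}.png")[95:345,180:340];b=cv2.imread(f"pics/side{k}.png")[110:170,280:360]
cv2.imwrite(f"pics/c{k}.png",np.hstack([cv2.resize(a,(320,500)),cv2.resize(b,(480,500),interpolation=cv2.INTER_CUBIC)]))
E
python3 l13.py 13
```

```text
time: 23.95
tool_pos: [512.3, -265.8, 96.9]
tcp_rot: [-172.3, 1.2, -101.2]
ft_force: [0.4, 0.1, 2.4]
finger_gap: 28.5
M cradle -0.4 -3.1 23.7 pitch rel 24.9 yaw rel -0.13
t 23.95 pos [ 512.3 -265.8   96.9] rot [-172.31    1.23 -101.16] gap 28.5 F [0.4 0.1 2.4]
units total: [-0.1   0.34  0.32] turn 0.01
```

View pics/c13.png

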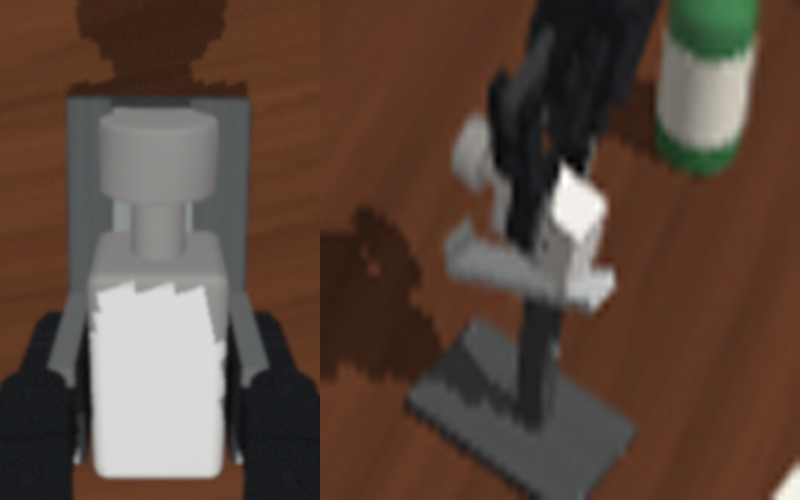

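```bash
python3 -m pendant '[[[-0.03,0.1,0.1,0],[-0.03,0.1,0.15,0],[-0.02,0.1,0.15,0],[-0.02,0.1,0.15,0],[0,0.05,0.15,0],[0,0.05,0.15,0],[0,0.05,0.15,0],[0,0,0.1,0],[0,0,0.05,0],[0,0,0.05,0]]]' - 20
python3 l13.py 14
```

```text
time: 24.88
tool_pos: [517.0, -268.4, 95.7]
tcp_rot: [-170.7, 0.6, -101.1]
ft_force: [-2.3, 2.1, 7.5]
finger_gap: 28.7
M cradle 4.6 -4.7 23.9 pitch rel 26.5 yaw rel 0.03
t 24.8833 pos [ 517.  -268.4   95.7] rot [-170.66    0.64 -101.07] gap 28.7 F [-2.3  2.1  7.5]
units total: [-0.19  0.58  0.21] turn 0.03
```

View pics/c14.png

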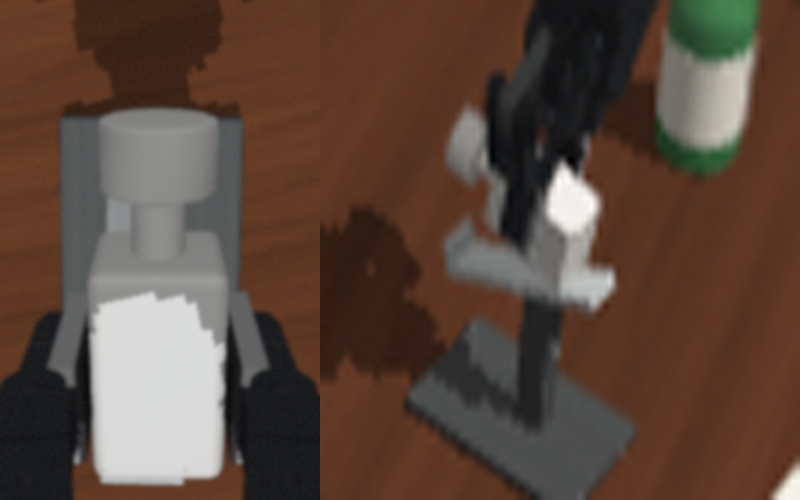

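```bash
python3 -m pendant '[[[0,0,-0.2,0],[0,0,-0.2,0],[-0.05,0.1,-0.1,0],[-0.05,0.2,0,0],[-0.05,0.2,0,0],[0,0.15,0,0],[0,0,0,0],[0,0,0,0],[0,0,0,0],[0,0,0,0]]]' - 40
python3 -c "
from pl import *
goM(-9,-1,26)"
```

```text
time: 25.82
tool_pos: [500.4, -261.2, 101.6]
tcp_rot: [-170.8, 0.7, -101.1]
ft_force: [0.6, -0.6, 0.1]
finger_gap: 29.1
M cradle -14.1 -0.9 24.3 pitch rel 26.4 yaw rel 0.0
t 25.8167 pos [ 500.4 -261.2  101.6] rot [-170.83    0.72 -101.08] gap 29.1 F [ 0.6 -0.6  0.1]
units total: [ 0.01 -0.26  0.04] turn 0.03
```

```bash
python3 -m pendant '[[[0,-0.1,0,0.03],[0,-0.1,0.02,0],[0,-0.06,0.05,0],[0,0,0.03,0],[0,0,0,0],[0,0,0,0],[0,0,0,0],[0,0,0,0],[0,0,0,0],[0,0,0,0]]]' - 20
python3 l13.py 15
```

```text
time: 26.65
tool_pos: [506.1, -262.2, 99.8]
tcp_rot: [-170.9, 0.8, -101.2]
ft_force: [-0.4, -0.6, -0.3]
finger_gap: 28.6
M cradle -8.0 -0.8 24.3 pitch rel 26.3 yaw rel -0.16
t 26.65 pos [ 506.1 -262.2   99.8] rot [-170.93    0.77 -101.22] gap 28.6 F [-0.4 -0.6 -0.3]
units total: [0.02 0.03 0.5 ] turn -0.01
```

View pics/c15.png

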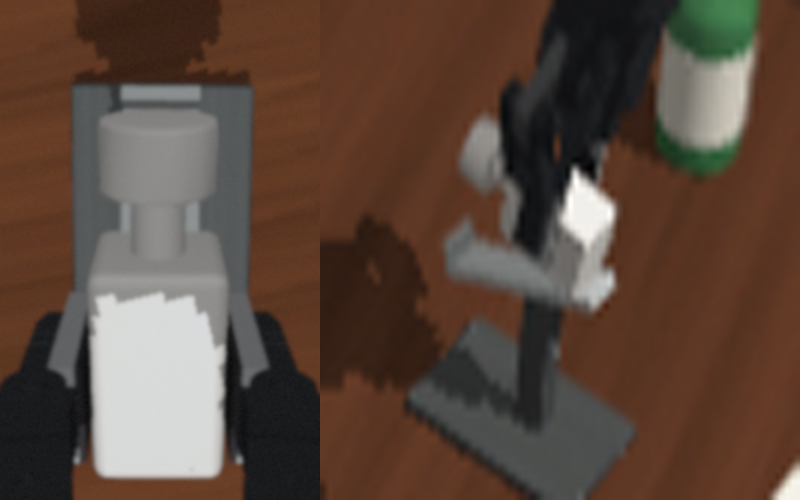

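```bash
python3 -m pendant '[[[0,0,0.05,0],[0,0,0.03,0],[0,0,0,0],[0,0,0,0],[0,0,0,0],[0,0,0,0],[0,0,0,0],[0,0,0,0],[0,0,0,0],[0,0,0,0]]]' -0.3 20
python3 l13.py 16
```

```text
time: 27.58
tool_pos: [506.8, -262.5, 98.7]
tcp_rot: [-170.9, 0.7, -101.2]
ft_force: [-0.2, 0.3, 0.7]
finger_gap: 30.2
M cradle -6.9 -0.9 23.5 pitch rel 26.3 yaw rel -0.17
t 27.5833 pos [ 506.8 -262.5   98.7] rot [-170.86    0.75 -101.23] gap 30.2 F [-0.2  0.3  0.7]
units total: [0.01 0.06 0.44] turn -0.01
```

View pics/c16.png

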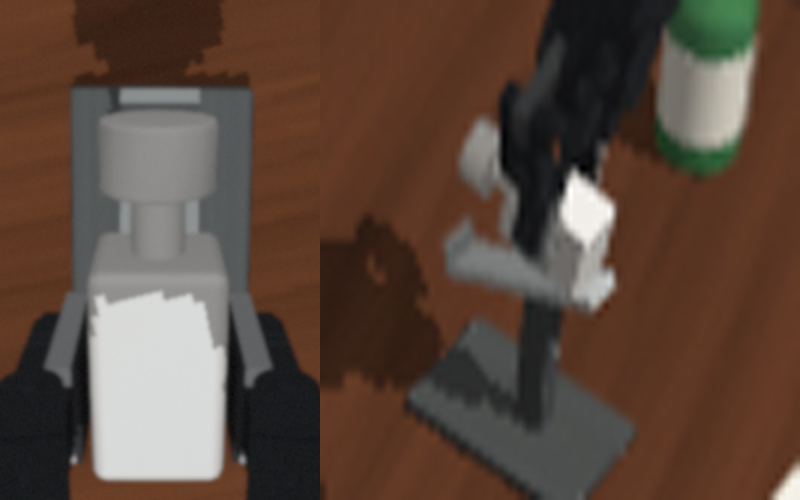

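```bash
python3 -m pendant '[[[0,0,0,0],[0,0,0,0],[0,0,0,0],[0,0,0,0],[0,0,0,0],[0,0,0,0],[0,0,0,0],[0,0,0,0],[0,0,0,0],[0,0,0,0]]]' -0.26 20
python3 l13.py 17
```

```text
time: 28.52
tool_pos: [506.5, -262.3, 98.2]
tcp_rot: [-170.9, 0.8, -101.2]
ft_force: [0.4, -0.6, 0.6]
finger_gap: 31.7
M cradle -7.1 -0.8 22.9 pitch rel 26.3 yaw rel -0.16
t 28.5167 pos [ 506.5 -262.3   98.2] rot [-170.9     0.77 -101.23] gap 31.7 F [ 0.4 -0.6  0.6]
units total: [0.02 0.04 0.42] turn -0.01
```

View pics/c17.png

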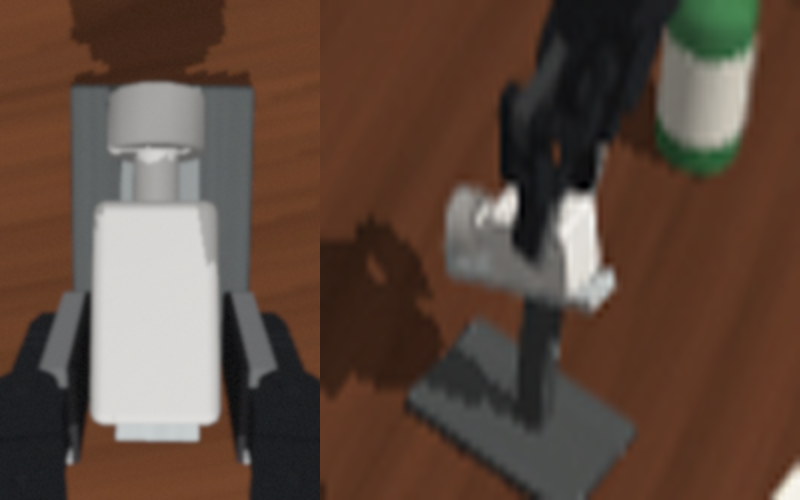

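The bottle now lies flat on the shelf with its cap at the lip. I'll open up and retreat.

```bash
python3 -m pendant '[[[0,0,0,0],[0,0,0,0],[0,0,0,0],[0,0,0,0],[0,0,0,0],[0,0,-0.2,0],[0,0,-0.5,0],[0,0,-0.8,0],[0,0,-1,0],[0,0,-1,0]]]' 0.2 20
python3 -m pendant '[[[0,0,-1,0],[0,0.5,-1,0],[0,0.5,-0.5,0],[0,0,0,0],[0,0,0,0],[0,0,0,0],[0,0,0,0],[0,0,0,0],[0,0,0,0],[0,0,0,0]]]'
python3 - <<'E'
from pl import *
st()
for n in("wrist","side","top"):
    p=snapshot(n);cv2.imwrite(f"pics/{n}18.png",p[:,:,::-1])
E
python3 ptr.py pics/side18.png
```

```text
time: 29.45
tool_pos: [492.0, -258.8, 165.9]
tcp_rot: [-171.4, 1.0, -101.2]
ft_force: [0.6, -0.5, -0.7]
finger_gap: 51.2
time: 30.28
tool_pos: [466.3, -255.4, 223.4]
tcp_rot: [-170.9, 0.8, -101.2]
ft_force: [-0.6, -0.4, -0.8]
finger_gap: 51.4
M cradle -83.0 -1.8 130.5 pitch rel 26.3 yaw rel -0.14
pics/side18.png (18, np.float64(130.12), np.float64(1.6))
```

View pics/wrist18.png

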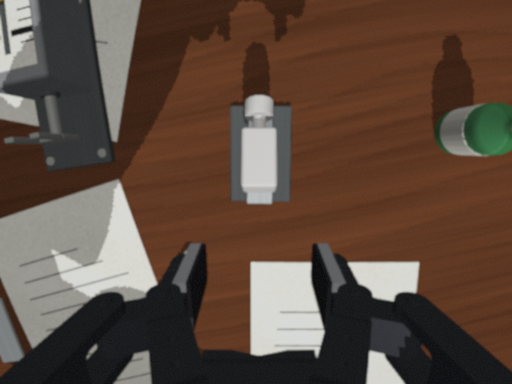

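View pics/side18.png

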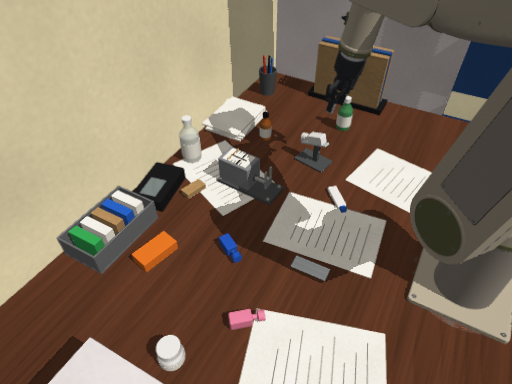

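```bash
python3 - <<'E'
from pl import *
C=cam("wrist")
im=cv2.imread("pics/wrist18.png")[80:220,200:320]
cv2.imwrite("pics/c18.png",cv2.resize(im,(600,700),interpolation=cv2.INTER_CUBIC))
def pl(uv,h):
    a,d=ray(C,uv);q=a+d*((O+EZ*h-a)@EZ)/(d@EZ)-O;return (q@EX).round(1),(q@EY).round(1)
hsv=cv2.cvtColor(cv2.imread("pics/wrist18.png"),cv2.COLOR_BGR2HSV)
m=(hsv[...,2]>165)&(hsv[...,1]<60);l=cv2.connectedComponents(m.astype(np.uint8))[1];m=l==l[165,259]
for v in range(92,206,6):
    x=np.nonzero(m[v])[0]
    if len(x):print(v,x.min(),x.max(),pl((x.min()-.5,v),30),pl((x.max()+.5,v),30))
E
```

```text
128 245 273 (np.float64(26.9), np.float64(11.9)) (np.float64(26.9), np.float64(-12.6))
134 243 275 (np.float64(21.6), np.float64(13.5)) (np.float64(21.5), np.float64(-14.3))
140 242 275 (np.float64(16.3), np.float64(14.2)) (np.float64(16.3), np.float64(-14.2))
146 242 275 (np.float64(11.0), np.float64(14.2)) (np.float64(11.0), np.float64(-14.2))
152 242 275 (np.float64(5.8), np.float64(14.1)) (np.float64(5.8), np.float64(-14.2))
158 242 275 (np.float64(0.7), np.float64(14.0)) (np.float64(0.7), np.float64(-14.1))
164 242 275 (np.float64(-4.5), np.float64(14.0)) (np.float64(-4.4), np.float64(-14.1))
170 242 275 (np.float64(-9.5), np.float64(13.9)) (np.float64(-9.5), np.float64(-14.1))
176 242 275 (np.float64(-14.6), np.float64(13.8)) (np.float64(-14.6), np.float64(-14.1))
182 242 275 (np.float64(-19.6), np.float64(13.8)) (np.float64(-19.6), np.float64(-14.0))
188 244 274 (np.float64(-24.6), np.float64(12.1)) (np.float64(-24.6), np.float64(-13.2))
194 248 271 (np.float64(-29.6), np.float64(8.8)) (np.float64(-29.5), np.float64(-10.7))
200 248 270 (np.float64(-34.5), np.float64(8.7)) (np.float64(-34.5), np.float64(-9.9))
```

View pics/c18.png

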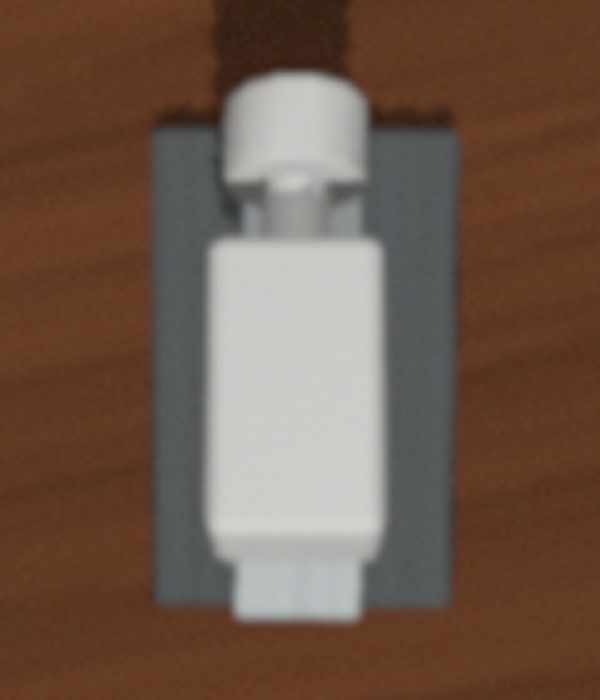

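```bash
python3 -c "
from bench import *
print(sense()['qd'].round(2),sense()['time']);print(hand_in())"
```

```text
[-0.09 -0.28 -0.31 -0.01  0.04  0.07] 30.4333
the job is handed in; nothing more can be done
None
```

The pull test is done and the bottle is lying on the sloped rest, cap end downhill. I handed the job in at 30.4 s of the 51 s allowed; no verdict is reported.

- **Pull test:** I hung the neck in the fork and drew the bottle straight back. The pointer then stood on the broad mark for about 2 s. The camera put it at 30.8–31.8 mm and the arm's travel at 29–30 mm, with a pull of 11–12 N. I eased it back at about 30 mm/s, and it has read zero (within 0.5 mm) since.
- **On the rest:** In the last wrist picture the middle of the body is about 2 mm downhill of the shelf's origin point. It is within 1 mm of the middle line, in line with the shelf, flat, and with the cap close to the lip. The gripper is clear above it.
- **Other things on the table:** By eye in the side pictures, none of them has moved. I did not measure them.

- **Tool tilt:** The tool tilted by up to 9° while under load, so the bottle came to the shelf nose-up.
- **Failed press:** Pressing the bottle flat onto the shelf did not work; it only slid.
- **How it was laid down:** I set the tail edge on the shelf and opened the jaws a little, so the bottle tipped down flat between the pads.

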